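# Close a centrifuge rotor: start its lid screw by feel and run it home

### The job

Close the centrifuge rotor that stands open on its bench stand: pick up the blue lid by its black knob and lay it squarely on the rotor. Press lightly on the knob and turn it back (anticlockwise from above) until you feel it drop into the thread start, and only then run it in clockwise, following it down, until the knob is fully home on the lid. Never force the thread or bang the lid down, and leave everything else on the bench where it is.

Things in the scene. Friction and masses are not known exactly. Their poses are not given: they have to be found in the camera images.
- rotor: fixed: aluminium rotor on a black round stand, 136 mm across, rim 84 mm above the bench, an open bowl with coloured tube caps inside. In its middle stands a steel hub post with an outside thread (28 mm core, 36 mm over the thread). Origin: under its middle at bench height, z up. Its yaw tells nothing: the thread starts are not marked.
- rotor_seat (a point): centre of the rotor's rim plane, 84 mm above the bench, on the hub's axis; the lid's disc comes to lie on this plane. Until the knob is home, rim and thread must not be loaded with more than 40 N; 2 to 5 N of pressure on the knob is enough.
- hub_tip (a point): top of the tapered tip of the hub post, 4 mm above the rim. The thread is right-handed with three starts, one every 120 degrees at unknown angles: 16.5 mm of travel a turn. With the lid seated and the knob let down, the knob's lugs first come to rest on top of the thread, anywhere from 7 to 12.5 mm above home.
- lid: loose: the rotor's round blue lid, 148 mm across, lying knob up on the bench; 0.3 to 0.45 kg with its knob. A disc 5 mm thick (top 23.5 mm above the origin) with a rim 18.5 mm deep that goes round the rotor with 3 mm play, in any yaw. Origin: centre of the rim's lower edge, z up; 65.5 mm above the bench when seated.
- lid_seat (a point): centre of the underside of the lid's disc (18.5 mm above the lid's origin); it lies on rotor_seat when the lid is seated.
- knob: the lid's captive screw knob: black ribbed cylinder 50 mm across, 42 mm tall, with a 59 mm flange 5 mm high at its foot. It spins in the lid and slides up to 15 mm out of it: lifted by the knob, the knob comes up 15 mm first, then the lid. Its sleeve, inside the lid, has three lugs that run on the hub's thread. Origin: on its axis at its foot; on the lid's top face when down.
- knob_grip (a point): point to grip, on the knob's axis 24 mm above its foot: 47.5 mm above the bench while the lid lies there, 113 mm when the job is done (knob home). It turns and slides very easily (under 0.1 N m, 0.5 N) until tight. Held firmly it goes down only as the hand does, so a drop shows as the loss of the pressing force.
- knob_turn (a joint): turn of the knob in the lid, rad, grows anticlockwise from above. Turned anticlockwise on top of the thread the knob climbs to 12.5 mm above home, then drops about 5 mm into the start. Going further back it climbs again: stop within 20 degrees of the drop, or go on back to the next one. From the start clockwise it is home after about 160 degrees and tight at 185.
- amber_bottle: amber glass reagent bottle with black cap, loose, 72 mm across, 165 mm tall, origin at the centre of its foot
- white_bottle: white plastic bottle with blue cap, loose, 62 mm across, 150 mm tall, origin at the centre of its foot
- flask: clear conical flask, loose, 82 mm across its foot, 115 mm tall, origin at the centre of its foot
- weighing_jar: small clear glass jar with white cap, loose, 38 mm across, 50 mm tall, standing between rotor and lid, origin at the centre of its foot
- mortar: white porcelain mortar bowl, loose, 100 mm across, 55 mm tall, origin at the centre of its foot
- spatula: steel lab spatula (thin rod, flat ends), loose, 162 mm long, lying along its own x, origin under its middle
- tube_rack: orange tube rack, loose, 70 x 160 mm (its x, y), 51 mm tall over the tube caps, origin at the centre of its foot
There are look-alikes about, which are no part of the job. Of the things like the lid, leave any that is red; of the rest the larger one is meant.

How it is judged:
By the outcome, as a careful person would: the job done as asked, in the order asked, and still so for the second after the job is handed in, with the robot touching nothing.
It also fails if it takes over 72 s, if anything falls off the work surface, if the arm or the gripper's body presses on something with over 40 N, if the wrist force passes 120 N, or if a joint passes its speed limit or range.

### The arm

A 7-joint arm with a two-finger parallel gripper is mounted at the origin on the work surface. World frame = base frame: x ahead of the robot, y to its left, z up, the work surface at z = 0. Lengths are in m, angles in degrees, forces in N, time in s.
With the tool pointing down it reaches from about 0.425 to 0.875 m from the base axis. Payload 4.7 kg.
Tool frame: the origin (TCP) lies midway between the tips of the shut fingers; the grasp point (between the pads) lies env.grip_point_offset behind it (env.grip_point_offset is the distance from the TCP to the grasp point, in m); x points along the fingers, y is the direction in which the jaws open and shut, and the axes are right-handed (so a half turn about x gives the same grasp; the last joint's range is limited). The gripper opens to 87 mm and grips with 3 to 60 N. Pads are 19 mm wide; open, the fingers measure 117 mm over their backs; the gripper's body (75 mm by 190 mm) begins 51 mm behind the grasp point.
Start: joints at [-66.858, 18.392, -4.016, 83.108, 1.295, 78.541, -3.26], TCP at [0.247, 0.601, 0.223] pointing down, gripper open.
Joint ranges: [-163.93, 163.93], [-17.29, 119.83], [-79.2, 71.16], [3.27, 140.29], [-89.18, 269.18], [5.43, 117.66], [-154.24, 154.24]. Speed limits (degrees/s): [147.25, 147.25, 180, 180, 180, 180, 180].

### API

Orientations are given as [roll, pitch, yaw] about the fixed x, y, z axes, in that order (R = Rz(yaw) Ry(pitch) Rx(roll)).
In Python, from cell import readout, read_camera, camera_params, sign_off, spot_in, pinpoint, env gives the robot as it stands.
- The arm moves only by the shell command python3 -m pendant 'ROWS' [OPENING] [FORCE]. ROWS is a JSON object of lists of equal length, an entry for each row: "xyz": the shift along the world's x, y, z in m, a list of three; "turn": the turn about the world's z in rad. A call has 1 to 10 rows; each row shifts and turns the pose as measured when the row begins; what a row does not reach is not made up. A row lasts 1/8 s, in which the tool goes at most 62.5 mm and 10.7 degrees, less where a joint would pass 70% of its speed; a pose out of reach is approached as far as the arm can. A call is refused whole if a number of a shift passes 0.0625 or a number of a turn 0.188, either way. A call with a gripper value outside its range is refused whole. OPENING is the opening, from 0 (shut) to 1 (fully open), set as the call begins (- or left out, the last holds). The fingers move at their own pace and stop on an object; FORCE is the grip in N (left out, the last holds). Time passes only in rows, so rows that do not move let the fingers close. It gives the time, the measured TCP pose, the force and the opening at its end, in the units of the state.
- readout.get_obs(): the state, without advancing time (a new reading comes with each control period).
- read_camera(name): name is "scene" or "side" or "wrist"; returns the picture (480x640x3 uint8, red, green, blue); there is no depth.
- camera_params(name): a dict with "fx", "fy", "cx", "cy" (pixels), "rvec" (rotation vector, rad) and "tvec" (3), from world to camera coordinates, as OpenCV has them; the wrist camera has in their place "hand_eye" (4x4, takes a point from camera to tool coordinates, whose origin is the TCP and whose axes are the tool frame's). Camera axes: x right, y down, z forward; pixel columns grow to the right and rows downward; lengths in m; the calibration is good to about 2 mm. A picture is of the moment at which its call begins: read the wrist's pose just before it. camera_params takes no time and is no camera call.
- sign_off(): hands the job in, once; it reports no verdict.
Trained networks look in the newest picture that a camera, given by its name, has taken for a name from the list of things; names that differ only in an ending like _2 or _b are one class to them, and where a whole thing is asked for, a point or a joint stands for the part that bears it (a point fixed in the world has none). Each returns a list of dicts, best first, with "score" (0 to 1); they miss things now and then, are a little off and sometimes report something else, mostly with a low value. They report only what shows in the picture. A call takes as long as a camera call. They do not tell look-alikes from the thing itself.
- spot_in(camera, name): "at" ([x, y, z] in m, in the coordinates of the camera as it stood for that picture, good to about 4 mm: the middle of the surface that is visible of it).
- pinpoint(camera, name): "at" ([x, y, z] in m, in the coordinates of the camera as it stood for that picture, good to about 4 mm: a listed point, or the origin of a listed thing).
The state is a dict: "time_s": time; "qpos": joint angles; "joint_velocities": joint speeds; "effort": joint torques, N m; "tool_pos": TCP position; "tool_rot": TCP orientation; "force": force on the tool from outside, world axes, zero at the start; "wrist_torque": the same for the moment, N m; "grip_width": finger opening in m.
Only numpy, scipy, OpenCV 4.12 (cv2) and the standard library are available. Lean on these libraries where they do the work, as an engineer would, in place of code of your own. Each camera call takes 0.05 s, during which the arm holds its last target.

## Working session

There is one attempt and no reset: what is moved stays moved. The work goes in short steps, Python scripts to look and compute and a shell command to move; the robot and the scene stay as the last step left them, time stands still between calls to the robot, and variables do not carry over. Pictures are saved under pics/ and viewed, and the job is handed in when it is done.

```bash
ls; mkdir -p pics; cat > h.py <<'E'
from cell import readout, read_camera, camera_params, sign_off, spot_in, pinpoint, env
import numpy as np, cv2
from scipy.spatial.transform import Rotation as R
def toW(cam,p,obs=None):
    c=camera_params(cam); p=np.array(p)
    if cam!='wrist':
        return R.from_rotvec(np.ravel(c['rvec'])).inv().apply(p-np.ravel(c['tvec']))
    obs=obs or readout.get_obs()
    H=np.array(c['hand_eye']); q=H[:3,:3]@p+H[:3,3]
    return R.from_euler('xyz',obs['tool_rot'],degrees=True).apply(q)+np.array(obs['tool_pos'])
def px(cam,p):
    c=camera_params(cam); return (round(c['fx']*p[0]/p[2]+c['cx']),round(c['fy']*p[1]/p[2]+c['cy']))
def save(im,n): cv2.imwrite('pics/'+n,im[:,:,::-1])
E
python3 - <<'E'
from h import *
print(readout.get_obs(), env.grip_point_offset)
for c in ['scene','side']:
    im=read_camera(c); save(im,c+'0.png')
for c in ['scene','side']:
    for n in ['knob_grip','rotor_seat','lid']:
        for d in pinpoint(c,n): print(c,n,round(d['score'],2),px(c,d['at']),toW(c,d['at']).round(4))
E
```

```text
pics
{'time_s': 0.0, 'qpos': array([-66.85871846,  18.43883984,  -4.01749703,  83.17382101,
         1.29562004,  78.54096216,  -3.26128946]), 'joint_velocities': array([-0.05974341,  0.01676592,  0.01717789,  0.09725678, -0.02881608,
        0.08311188,  0.01215064]), 'effort': array([ 1.11997970e-04, -4.91273975e+01, -4.04015249e-01, -3.12527668e+01,
       -6.38532895e-02,  4.40177252e-02,  1.76597218e-04]), 'tool_pos': array([0.24682021, 0.60072372, 0.22147375]), 'tool_rot': array([ -86.98452616,   89.89151232, -109.3153825 ]), 'force': array([ 0.44051938,  1.18631252, -0.08233027]), 'wrist_torque': array([-0.02540252,  0.05244258, -0.00562343]), 'grip_width': 0.08679694261114447} 0.0187
scene knob_grip 0.84 (297, 221) [ 0.4977 -0.1261  0.049 ]
scene knob_grip 0.63 (329, 179) [ 0.3311 -0.2077  0.041 ]
scene knob_grip 0.53 (294, 148) [ 0.3507 -0.3797  0.034 ]
scene rotor_seat 0.72 (355, 280) [0.4782 0.1338 0.0811]
scene lid 0.94 (328, 188) [ 0.3329 -0.2056  0.0005]
scene lid 0.73 (295, 155) [ 3.495e-01 -3.796e-01  1.000e-04]
scene lid 0.7 (298, 230) [ 4.963e-01 -1.236e-01 -4.000e-04]
scene lid 0.42 (335, 251) [ 0.4447 -0.0008  0.0035]
side knob_grip 0.75 (238, 343) [ 0.3286 -0.2096  0.0373]
side knob_grip 0.63 (324, 291) [ 0.4994 -0.1224  0.0501]
side knob_grip 0.62 (255, 433) [ 0.3478 -0.3794  0.0357]
side rotor_seat 0.67 (296, 201) [0.4766 0.1306 0.0829]
side lid 0.86 (241, 353) [ 0.3313 -0.2071  0.0027]
side lid 0.71 (261, 444) [ 0.3548 -0.3786 -0.003 ]
side lid 0.67 (324, 311) [ 4.984e-01 -1.304e-01  3.000e-04]
side lid 0.28 (428, 380) [ 6.519e-01 -3.100e-01 -6.000e-04]
```

View pics/scene0.png

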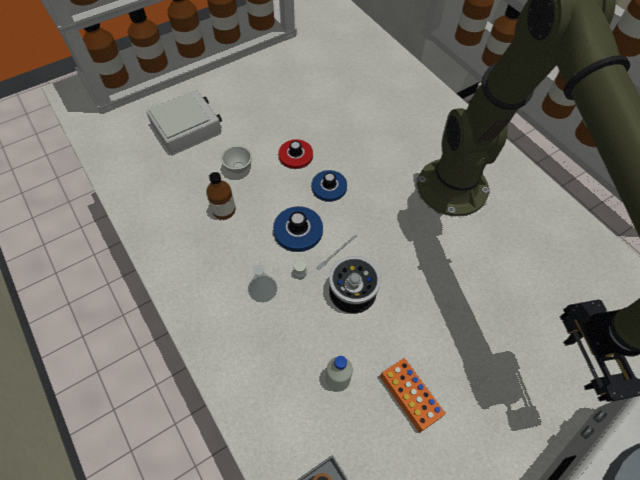

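View pics/side0.png

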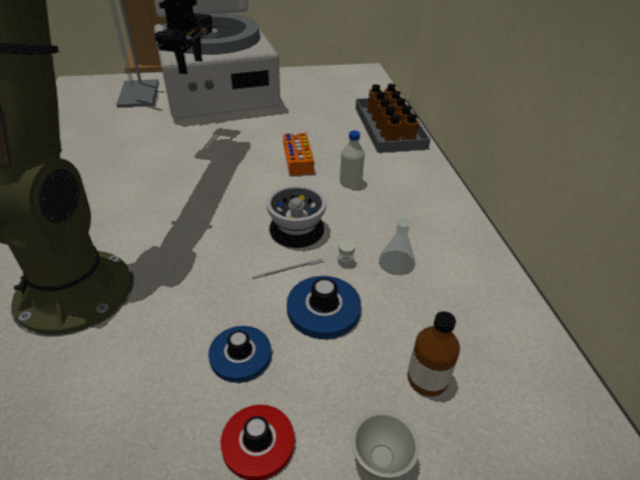

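```bash
python3 - <<'E'
from h import *
im=read_camera('scene'); read_camera('side')
c=im[130:300,220:400]; save(cv2.resize(c,None,fx=4,fy=3.5,interpolation=cv2.INTER_CUBIC)[:590],'crop1.png')
for n in ['amber_bottle','white_bottle','flask','weighing_jar','mortar','spatula','tube_rack','rotor','knob','hub_tip','lid_seat']:
  for c in ['scene','side']:
    for d in pinpoint(c,n)[:4]: 
        if d['score']>.3: print(c,n,round(d['score'],2),px(c,d['at']),toW(c,d['at']).round(4))
o=readout.get_obs(); M=R.from_euler('xyz',o['tool_rot'],degrees=True).as_matrix(); print(M.round(3), camera_params('wrist'))
E
```

```text
scene amber_bottle 0.85 (222, 210) [ 0.6537 -0.3117 -0.0013]
side amber_bottle 0.79 (427, 380) [ 6.506e-01 -3.120e-01 -1.000e-04]
scene white_bottle 0.71 (337, 380) [ 0.6475  0.3104 -0.0034]
side white_bottle 0.62 (349, 183) [ 0.6451  0.3071 -0.0025]
scene flask 0.83 (262, 289) [ 6.821e-01 -1.110e-02 -2.000e-04]
side flask 0.61 (394, 263) [ 6.78e-01 -1.66e-02 -4.00e-04]
scene weighing_jar 0.74 (302, 272) [0.5621 0.0029 0.0043]
scene weighing_jar 0.64 (299, 225) [ 0.492  -0.1235  0.0218]
side weighing_jar 0.96 (346, 264) [ 5.712e-01  2.000e-04 -2.600e-03]
side weighing_jar 0.57 (350, 184) [ 0.6478  0.307  -0.0044]
scene mortar 0.77 (240, 167) [ 0.5291 -0.4278  0.0018]
scene mortar 0.39 (338, 378) [0.6444 0.3084 0.0012]
scene spatula 0.5 (337, 251) [0.4411 0.0018 0.0051]
side spatula 0.55 (289, 268) [0.4435 0.0021 0.0009]
scene tube_rack 0.97 (410, 398) [0.5216 0.4457 0.0014]
scene tube_rack 0.68 (355, 278) [0.4763 0.132  0.0885]
side tube_rack 0.69 (298, 159) [0.5225 0.4422 0.0019]
side tube_rack 0.64 (347, 263) [ 5.724e-01 -1.700e-03  1.000e-04]
scene rotor 0.87 (352, 292) [ 0.4755  
[... 604 characters left out ...]
64]
side lid_seat 0.98 (323, 302) [ 0.4983 -0.1228  0.0181]
side lid_seat 0.76 (241, 352) [ 0.3315 -0.2115  0.0129]
side lid_seat 0.69 (257, 437) [ 0.3499 -0.3747  0.0125]
[[ 0.     0.38   0.925]
 [ 0.     0.925 -0.38 ]
 [-1.     0.     0.   ]] {'fx': 416.5766528643934, 'fy': 416.5766528643934, 'cx': 320.0250602213859, 'cy': 232.94542648829335, 'hand_eye': array([[ 1.26059938e-03, -2.77616958e-01,  9.60691020e-01,
        -1.62909219e-01],
       [ 9.99998514e-01, -7.80161496e-04, -1.53762608e-03,
        -1.62794033e-03],
       [ 1.17636522e-03,  9.60691530e-01,  2.77615562e-01,
        -7.56630924e-02],
       [ 0.00000000e+00,  0.00000000e+00,  0.00000000e+00,
         1.00000000e+00]])}
```

View pics/crop1.png

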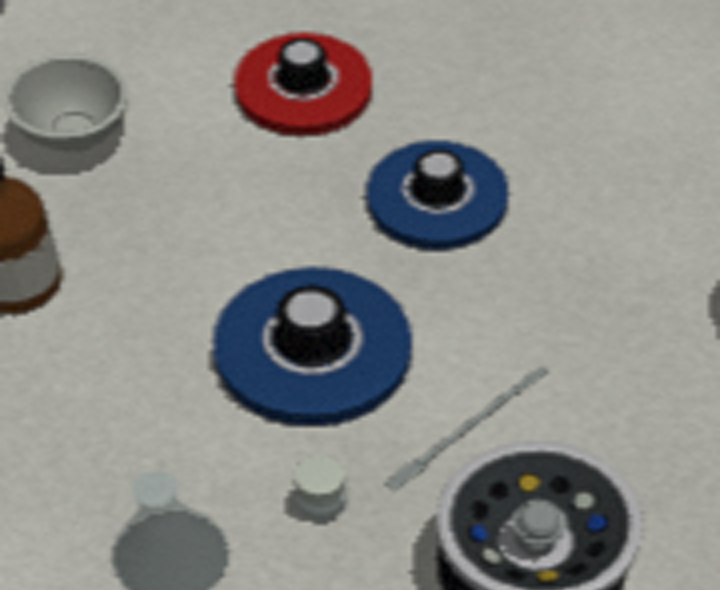

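```bash
python3 -m pendant '{"xyz":[[0.035,-0.05,0],[0.035,-0.05,0],[0.035,-0.05,0],[0.035,-0.05,0],[0.03,-0.05,0],[0.03,-0.05,0],[0.02,-0.05,0],[0.01,-0.05,0],[0,0,0]],"turn":[-0.04,-0.04,-0.04,-0.04,-0.04,-0.04,-0.04,-0.04,0]}' 1
cat > look.py <<'E'
from h import *
import sys
o=readout.get_obs(); print(o['tool_pos'].round(4),o['tool_rot'].round(2),o['qpos'].round(1),o['force'].round(2),'t',o['time_s'])
M=R.from_euler('xyz',o['tool_rot'],degrees=True).as_matrix(); print('phi',np.degrees(np.arctan2(M[1,1],M[0,1])).round(2))
im=read_camera('wrist'); save(im,sys.argv[1])
for n in sys.argv[2:]:
  for d in pinpoint('wrist',n)[:3]:
    if d['score']>.3: print(n,round(d['score'],2),px('wrist',d['at']),toW('wrist',d['at'],o).round(4))
E
python3 look.py w1.png rotor_seat hub_tip rotor knob_grip
```

```text
time_s: 2.72
tool_pos: [0.4807, 0.1874, 0.2236]
tool_rot: [87.6, 89.7, 46.4]
force: [-1.0, 0.3, -0.1]
grip_width: 0.0872
[0.4807 0.1874 0.2236] [87.61 89.69 46.39] [-39.3   1.5  15.5 102.7  -0.5  75.6  25.1] [-0.96  0.28 -0.15] t 2.725
phi 48.78
rotor_seat 0.74 (255, 263) [0.4742 0.1241 0.0822]
rotor_seat 0.53 (152, 285) [0.4371 0.0021 0.0023]
hub_tip 0.97 (264, 269) [0.4811 0.1293 0.0907]
rotor 0.89 (272, 235) [0.4781 0.1268 0.0029]
```

View pics/w1.png

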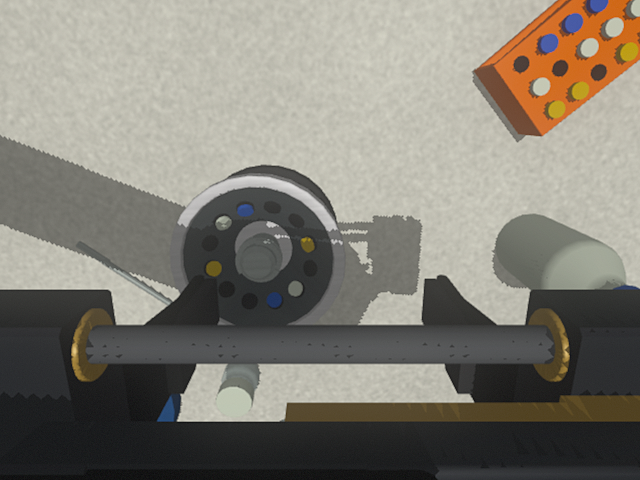

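```bash
python3 -m pendant '{"xyz":[[0.003,-0.05,0],[0.003,-0.05,0],[0.003,-0.05,0],[0.003,-0.05,0],[0.003,-0.05,0],[0,0,0]],"turn":[-0.015,-0.015,-0.015,-0.015,0,0]}' 
python3 look.py w2.png knob_grip knob lid lid_seat
python3 - <<'E'
from h import *
im=cv2.imread('pics/scene0.png'); cv2.imwrite('pics/c1.png',cv2.resize(im[245:325,315:395],None,fx=7,fy=7,interpolation=cv2.INTER_CUBIC))
im=cv2.imread('pics/w1.png'); cv2.imwrite('pics/c3.png',cv2.resize(im[150:340,160:360],None,fx=3,fy=3,interpolation=cv2.INTER_CUBIC))
E
```

```text
time_s: 3.72
tool_pos: [0.493, -0.0521, 0.2229]
tool_rot: [90.4, 89.7, 47.6]
force: [-0.5, 1.4, 1.1]
grip_width: 0.0867
[ 0.493  -0.0521  0.2229] [90.39 89.66 47.55] [-26.2  -1.6  29.1 105.6   0.5  75.6  49.9] [-0.47  1.38  1.07] t 3.725
phi 47.16
knob_grip 0.91 (47, 191) [ 0.3281 -0.2114  0.0409]
knob_grip 0.69 (261, 268) [ 0.4977 -0.127   0.0478]
knob 0.89 (54, 187) [ 0.3245 -0.215   0.0229]
knob 0.62 (262, 258) [ 0.4951 -0.1282  0.0235]
lid 0.87 (266, 253) [ 4.988e-01 -1.297e-01  3.000e-04]
lid 0.7 (72, 181) [ 0.325  -0.2127 -0.0013]
lid_seat 0.8 (268, 257) [ 0.4994 -0.1259  0.0184]
lid_seat 0.59 (59, 189) [ 0.3279 -0.2155  0.019 ]
lid_seat 0.43 (466, 305) [ 0.6782 -0.0207 -0.0027]
```

View pics/w2.png

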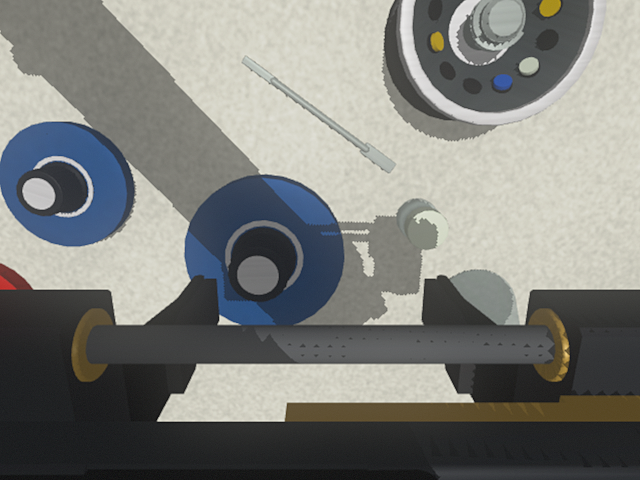

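View pics/c1.png

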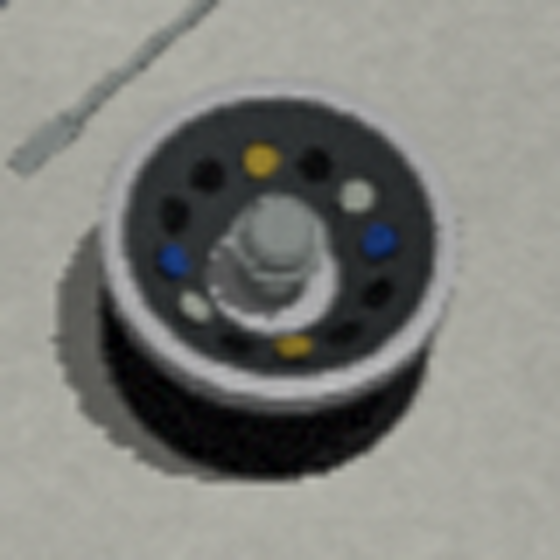

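View pics/c3.png

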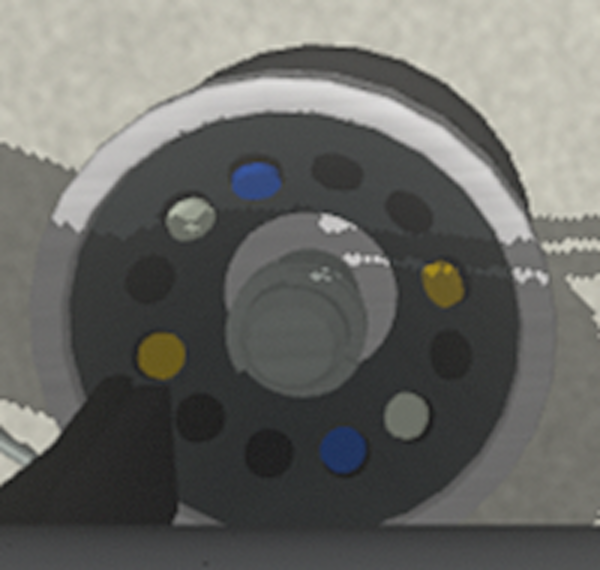

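```bash
cat >> h.py <<'E'
def ray(cam,uv,z,obs=None):
    c=camera_params(cam); d=np.array([(uv[0]-c['cx'])/c['fx'],(uv[1]-c['cy'])/c['fy'],1])
    a=toW(cam,[0,0,0],obs); b=toW(cam,d,obs); return (a+(b-a)*(z-a[2])/(b[2]-a[2])).round(4)
E
python3 - <<'E'
from h import *
print('knob',ray('wrist',(258,276),.0655),ray('scene',(297.8,217.4),.0655),ray('side',(324,287),.0655))
o1=dict(tool_pos=[0.4807,0.1874,0.2236],tool_rot=[87.61,89.69,46.39])
print('hub',ray('wrist',(257,263),.088,o1),ray('scene',(354.9,278.1),.088),ray('wrist',(503,18),.088),ray('side',(297,200),.088))
im=cv2.imread('pics/side0.png'); cv2.imwrite('pics/c4.png',cv2.resize(im[180:320,250:370],None,fx=5,fy=4,interpolation=cv2.INTER_CUBIC))
E
```

```text
knob [ 0.4979 -0.1214  0.0655] [ 0.4945 -0.1239  0.0655] [ 0.4975 -0.1256  0.0655]
hub [0.4747 0.1274 0.088 ] [0.4769 0.1327 0.088 ] [0.4733 0.1307 0.088 ] [0.4796 0.1285 0.088 ]
```

View pics/c4.png

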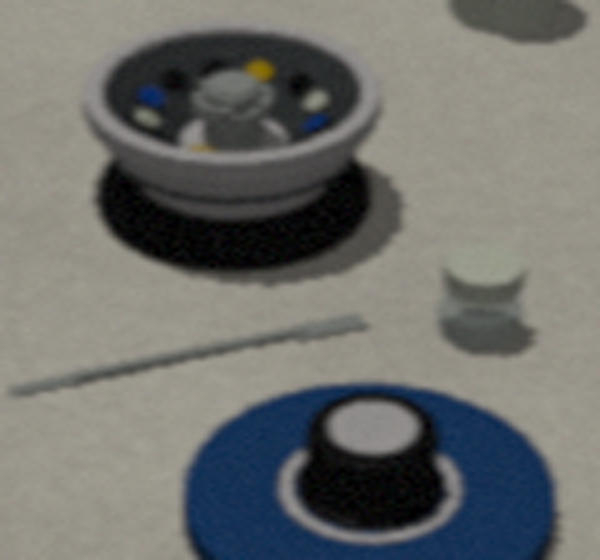

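```bash
python3 -m pendant '{"xyz":[[0.002,-0.036,-0.02],[0.002,-0.036,-0.05],[0,0,-0.04],[0,0,0]],"turn":[-0.02,-0.02,0,0]}' 
python3 look.py w3.png knob_grip knob lid lid_seat
```

```text
time_s: 4.47
tool_pos: [0.4991, -0.1132, 0.1107]
tool_rot: [90.9, 89.5, 47.0]
force: [0.6, 0.8, 0.1]
grip_width: 0.087
[ 0.4991 -0.1132  0.1107] [90.95 89.49 47.05] [-21.3   6.7  33.6 111.7  -4.7  62.4  60.3] [0.62 0.76 0.12] t 4.475
phi 46.1
knob_grip 0.74 (305, 263) [ 0.4989 -0.1264  0.0465]
knob 0.96 (303, 247) [ 0.4959 -0.1261  0.0229]
knob 0.67 (-1, 149) [ 0.3278 -0.2124  0.022 ]
lid 0.73 (28, 139) [ 0.3251 -0.209  -0.0035]
lid 0.57 (301, 243) [ 0.4973 -0.1304  0.0021]
lid_seat 0.6 (8, 145) [ 0.3276 -0.2101  0.016 ]
```

View pics/w3.png

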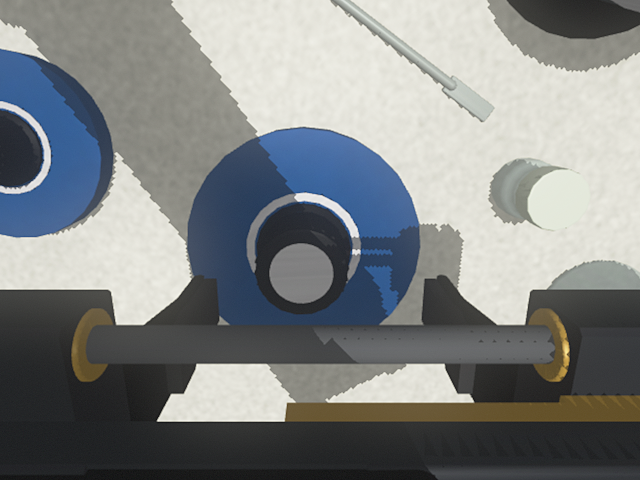

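```bash
python3 - <<'E'
from h import *
print('knob',ray('wrist',(301.5,273),.0655))
im=cv2.imread('pics/w3.png'); cv2.imwrite('pics/c5.png',cv2.resize(im[180:330,230:380],None,fx=4,fy=4,interpolation=cv2.INTER_CUBIC))
E
```

```text
knob [ 0.5022 -0.1289  0.0655]
```

View pics/c5.png

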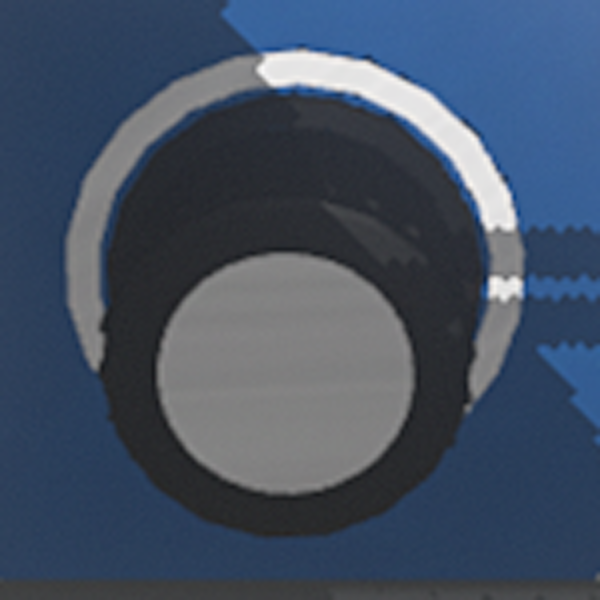

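```bash
python3 - <<'E'
from h import *
for i in range(2):
    o=readout.get_obs(); im=read_camera('wrist'); print(o['tool_pos'].round(4),o['tool_rot'].round(2),np.abs(o['joint_velocities']).max())
    g=im.astype(int); m=((g.max(2)-g.min(2)<12)&(g[:,:,0]>95)&(g[:,:,0]<150)).astype('uint8'); 
    n,l,s,c=cv2.connectedComponentsWithStats(m[225:318,250:350].copy())
    k=1+np.argmax(s[1:,4]); print(s[k],c[k]+[250,225], ray('wrist',c[k]+[250,225],.0655,o))
o2=dict(tool_pos=[0.493,-0.0521,0.2229],tool_rot=[90.39,89.66,47.55])
g=cv2.imread('pics/w2.png').astype(int); m=((g.max(2)-g.min(2)<12)&(g[:,:,0]>95)).astype('uint8')
n,l,s,c=cv2.connectedComponentsWithStats(m[245:310,225:300].copy());k=1+np.argmax(s[1:,4]); print(s[k],c[k]+[225,245], ray('wrist',c[k]+[225,245],.0655,o2))
E
```

```text
[ 0.5029 -0.1143  0.1153] [65.95 89.02 22.04] 0.28176907457881817
[  16    9   63   60 2910] [297.11202749 263.28419244] [ 0.4965 -0.1266  0.0655]
[ 0.5027 -0.1145  0.1151] [66.47 89.03 22.53] 0.4357899479471746
[  16    9   64   60 2921] [297.46970216 263.47175625] [ 0.4965 -0.1266  0.0655]
[  13   11   41   38 1227] [257.43846781 274.64466178] [ 0.4964 -0.1268  0.0655]
```

```bash
python3 -m pendant '{"xyz":[[-0.004,-0.007,0],[-0.002,-0.005,-0.02],[0,0,-0.01],[0,0,0],[0,0,0],[0,0,0]],"turn":[0,0,0,0,0,0]}' 
python3 - <<'E'
from h import *
o=readout.get_obs(); im=read_camera('wrist'); save(im,'w4.png'); M=R.from_euler('xyz',o['tool_rot'],degrees=True).as_matrix();print(o['tool_pos'].round(4),M.round(3).tolist(),o['joint_velocities'].round(1),o['qpos'].round(1),o['force'])
g=im.astype(int); m=((g.max(2)-g.min(2)<12)&(g[:,:,0]>95)&(g[:,:,0]<150)).astype('uint8'); 
n,l,s,c=cv2.connectedComponentsWithStats(m[225:318,250:370].copy())
k=1+np.argmax(s[1:,4]); print(s[k],c[k]+[250,225], ray('wrist',c[k]+[250,225],.0655,o))
E
```

```text
time_s: 5.58
tool_pos: [0.4981, -0.1278, 0.0876]
tool_rot: [61.7, 88.7, 17.8]
force: [-0.1, 1.0, 0.4]
grip_width: 0.0872
[ 0.4981 -0.1278  0.0876] [[0.021, 0.694, 0.72], [0.007, 0.72, -0.694], [-1.0, 0.019, 0.01]] [-0.  -0.2  0.  -0.3 -0.   0.1 -0. ] [-19.9   8.2  34.2 113.4  -6.1  58.9  63.2] [-0.06108269  1.04352705  0.43535606]
[  37   14   72   67 3467] [321.00028843 273.91606576] [ 0.4968 -0.1276  0.0655]
```

View pics/w4.png

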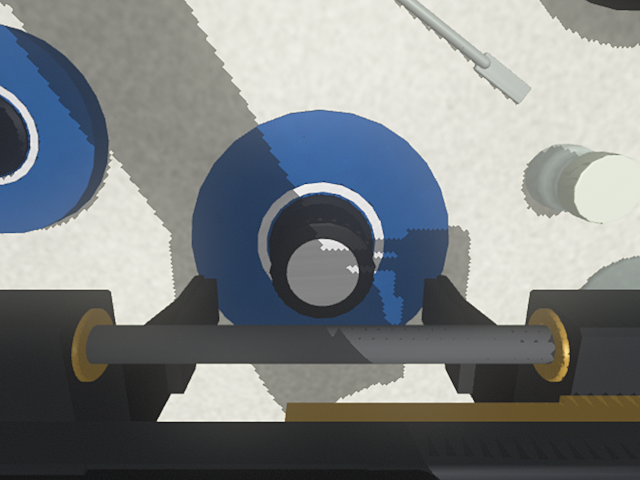

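```bash
python3 -m pendant '{"xyz":[[-0.0005,0,-0.02],[-0.0005,0,-0.02],[0,0,-0.01],[0,0,0],[0,0,0]],"turn":[0,0,0,0,0]}' 
python3 - <<'E'
from h import *
o=readout.get_obs(); im=read_camera('wrist'); save(im,'w5.png'); M=R.from_euler('xyz',o['tool_rot'],degrees=True).as_matrix();print(o['tool_pos'].round(4),M.round(3).tolist(),o['joint_velocities'].round(1),o['force'])
g=im.astype(int); m=((g.max(2)-g.min(2)<12)&(g[:,:,0]>95)&(g[:,:,0]<150)).astype('uint8'); 
n,l,s,c=cv2.connectedComponentsWithStats(m[225:318,250:370].copy())
k=1+np.argmax(s[1:,4]); print(s[k],c[k]+[250,225], ray('wrist',c[k]+[250,225],.0655,o))
E
```

```text
time_s: 6.25
tool_pos: [0.4995, -0.1276, 0.0387]
tool_rot: [58.5, 88.5, 14.6]
force: [-0.1, 0.0, 0.2]
grip_width: 0.0869
[ 0.4995 -0.1276  0.0387] [[0.026, 0.693, 0.721], [0.007, 0.721, -0.693], [-1.0, 0.023, 0.014]] [-0.1 -0.1 -0.  -0.  -0.   0.1 -0. ] [-0.05574128  0.03945894  0.24544795]
[  26   54   94   39 2810] [322.57935943 300.99003559] [ 0.4909 -0.121   0.0655]
```

View pics/w5.png

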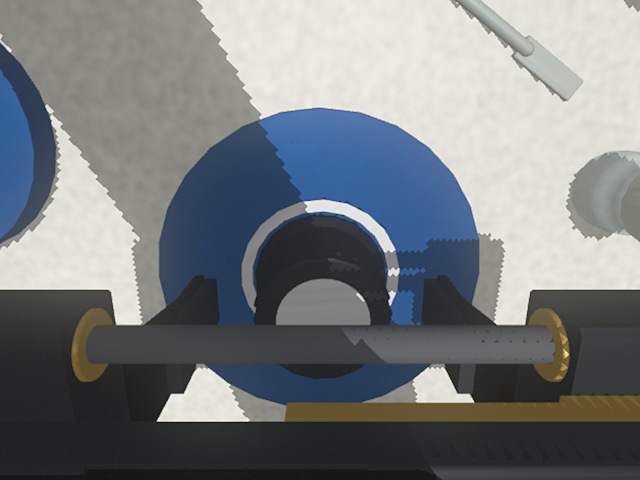

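```bash
python3 - <<'E'
from h import *
print(ray('wrist',(323,323.5),.0655))
E
python3 -m pendant '{"xyz":[[-0.002,0.0005,-0.004],[0,0,0],[0,0,0]],"turn":[0,0,0]}' 
python3 -m pendant '{"xyz":[[0,0,0],[0,0,0],[0,0,0],[0,0,0]],"turn":[0,0,0,0]}' 0 45
python3 - <<'E'
from h import *
o=readout.get_obs(); im=read_camera('wrist'); save(im,'w6.png'); M=R.from_euler('xyz',o['tool_rot'],degrees=True).as_matrix();print(o['tool_pos'].round(4),M.round(3).tolist(),o['force'],o['grip_width'])
E
```

```text
[ 0.4975 -0.1271  0.0655]
time_s: 6.68
tool_pos: [0.4982, -0.1271, 0.0356]
tool_rot: [57.9, 88.3, 14.0]
force: [0.4, -0.2, 0.7]
grip_width: 0.0871
time_s: 7.18
tool_pos: [0.4984, -0.1271, 0.0358]
tool_rot: [57.8, 88.3, 13.9]
force: [0.1, -0.5, -0.0]
grip_width: 0.0546
[ 0.4984 -0.1271  0.0358] [[0.028, 0.693, 0.721], [0.007, 0.721, -0.693], [-1.0, 0.025, 0.016]] [ 0.06766335 -0.51636307 -0.0247709 ] 0.054565424499140674
```

View pics/w6.png

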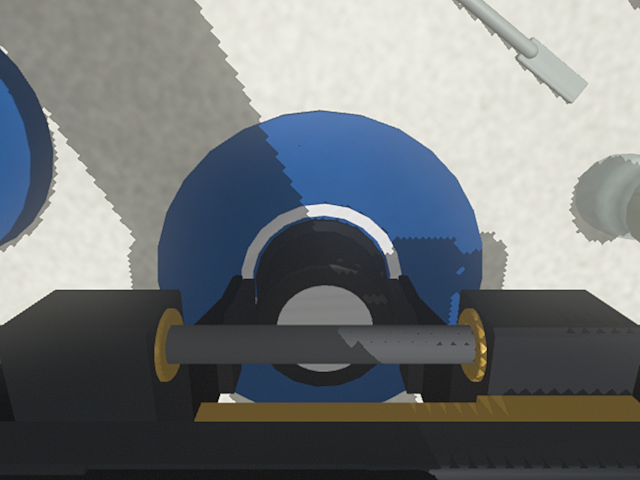

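```bash

python3 -m pendant '{"xyz":[[0,0,0],[0,0,0],[0,0,0.005],[0,0,0.01],[0,0,0.02],[0,0,0.03],[0,0,0.03],[0,0,0.03],[0,0,0.02],[0,0,0]],"turn":[0,0,0,0,0,0,0,0,0,0]}' 0 45
python3 - <<'E'
from h import *
o=readout.get_obs(); im=read_camera('wrist'); save(im,'w7.png'); M=R.from_euler('xyz',o['tool_rot'],degrees=True).as_matrix();print(o['tool_pos'].round(4),M.round(3).tolist(),o['force'],o['grip_width'])
E
```

```text
time_s: 8.48
tool_pos: [0.494, -0.1276, 0.1858]
tool_rot: [62.2, 88.6, 18.2]
force: [-0.5, -0.1, -3.9]
grip_width: 0.0494
[ 0.494  -0.1276  0.1858] [[0.023, 0.694, 0.719], [0.007, 0.719, -0.695], [-1.0, 0.021, 0.011]] [-0.50420875 -0.08115271 -3.9122366 ] 0.049401658928970756
```

View pics/w7.png

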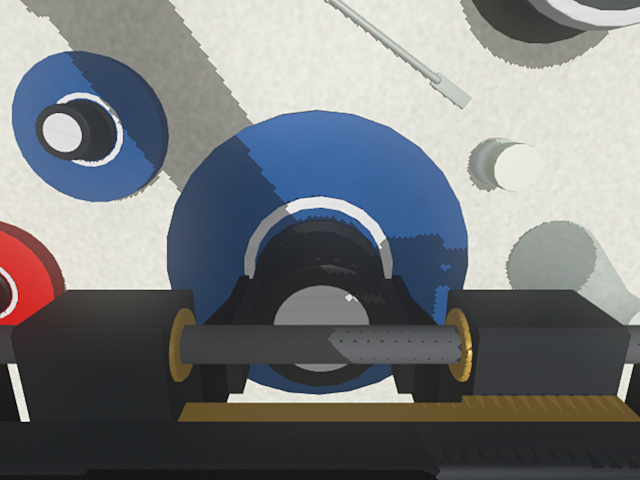

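```bash

python3 -m pendant '{"xyz":[[-0.001,0.02,0],[-0.002,0.045,0],[-0.003,0.05,0],[-0.003,0.05,0],[-0.003,0.045,0],[-0.002,0.03,0],[-0.001,0.01,0],[0,0,0],[0,0,0],[0,0,0]],"turn":[0,0,0,0,0,0,0,0,0,0]}'
python3 - <<'E'
from h import *
o=readout.get_obs(); im=read_camera('wrist'); save(im,'w8.png'); M=R.from_euler('xyz',o['tool_rot'],degrees=True).as_matrix();print(o['tool_pos'].round(4),M.round(3).tolist(),o['force'],o['grip_width'],o['qpos'].round(1))
s=read_camera('scene');save(s,'scene1.png'); s2=read_camera('side');save(s2,'side1.png')
o=readout.get_obs();print(o['tool_pos'].round(4))
cv2.imwrite('pics/s1c.png',np.hstack([cv2.resize(s[190:310,300:420,::-1],(400,400),interpolation=2),cv2.resize(s2[130:250,240:360,::-1],(400,400),interpolation=2)]))
E
```

```text
time_s: 9.78
tool_pos: [0.469, 0.1223, 0.173]
tool_rot: [14.3, 89.9, -30.2]
force: [-0.0, 0.4, -3.2]
grip_width: 0.0493
[0.469  0.1223 0.173 ] [[0.002, 0.702, 0.713], [-0.001, 0.713, -0.702], [-1.0, 0.001, 0.002]] [-0.04053191  0.37572975 -3.2379095 ] 0.04929759230396033 [-36.5  -0.5  18.7 110.5   0.3  69.9  27.5]
[0.469  0.1229 0.1732]
```

View pics/s1c.png

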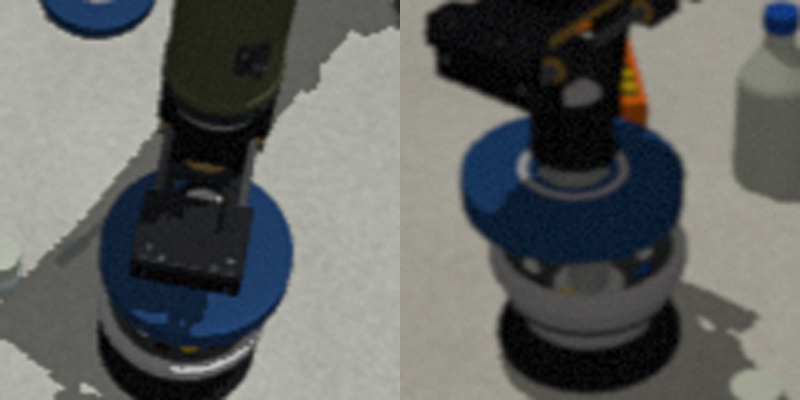

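View pics/w8.png

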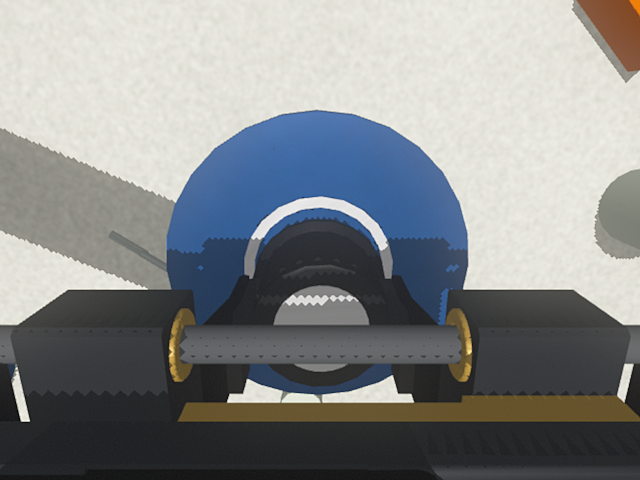

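```bash
cat > fit.py <<'E'
from h import *
from scipy.optimize import least_squares
def proj(cam,P):
    c=camera_params(cam); K=np.array([[c['fx'],0,c['cx']],[0,c['fy'],c['cy']],[0,0,1]])
    return cv2.projectPoints(np.float64(P),np.float64(c['rvec']),np.float64(c['tvec']),K,None)[0][:,0]
t=np.linspace(0,2*np.pi,240,endpoint=False)
def circ(x,y,z,r): return np.c_[x+r*np.cos(t),y+r*np.sin(t),0*t+z]
def hull(cam,x,y,zs,r):
    return cv2.convexHull(np.vstack([proj(cam,circ(x,y,z,r)) for z in zs]).astype(np.float32))
def fitmask(cam,mask,valid,x0,zs,r,half=.016):
    best=None
    for s in (.004,.001,.0005):
        cx,cy=(x0 if best is None else best[1:])
        rng=half if s==.004 else 4*s
        for dx in np.arange(-rng,rng+1e-9,s):
            for dy in np.arange(-rng,rng+1e-9,s):
                h=hull(cam,cx+dx,cy+dy,zs,r)
                m=np.zeros(mask.shape,np.uint8); cv2.fillPoly(m,[np.round(h*16).astype(np.int32)],1,shift=4)
                e=((m!=mask)&valid).sum()
                if best is None or e<best[0]: best=(e,cx+dx,cy+dy)
    return best
E
python3 - <<'E'
from fit import *
for cam in ['scene','side']:
    a=cv2.imread(f'pics/{cam}1.png').astype(int); B,G,Rr=a[...,0],a[...,1],a[...,2]
    mask=((B-Rr>25)).astype(np.uint8)
    h=hull(cam,.469,.1226,[.1224,.1459],.074); reg=np.zeros(mask.shape,np.uint8); cv2.fillPoly(reg,[np.int32(h)],1); 
    near=cv2.dilate(reg,np.ones((25,25)))>0
    dark=(a.max(2)<70)&(mask==0)
    core=cv2.erode(reg,np.ones((13,13)))>0
    # ignore gripper: dark, dilated ; and upper region
    valid=near&~(cv2.dilate(dark.astype(np.uint8),np.ones((5,5)))>0)&~(core)
    b=fitmask(cam,mask,valid,(.469,.1226),[.1224,.1459],.074); print(cam,'lid',b,valid.sum())
    v=a.astype(np.uint8).copy(); v[~valid]//=2
    cv2.polylines(v,[np.round(hull(cam,b[1],b[2],[.1224,.1459],.074)*16).astype(np.int32)],True,(0,255,0),1,shift=4)
    o=np.int32(h.mean(0)[0]); cv2.imwrite(f'pics/f_{cam}.png',cv2.resize(v[o[1]-60:o[1]+60,o[0]-60:o[0]+60],(480,480),interpolation=0))
a=np.hstack([cv2.imread('pics/f_scene.png'),cv2.imread('pics/f_side.png')]); cv2.imwrite('pics/f1.png',cv2.resize(a,(800,400)))
E
```

```text
scene lid (np.int64(6), np.float64(0.46799999999999997), np.float64(0.12359999999999999)) 2651
side lid (np.int64(22), np.float64(0.46699999999999997), np.float64(0.1176)) 2637
```

View pics/f1.png

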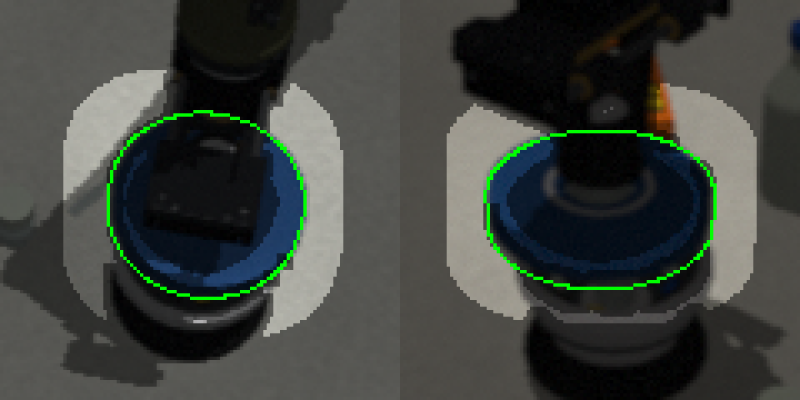

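```bash
python3 - <<'E'
from fit import *
cam='side'
a=cv2.imread('pics/side1.png').astype(int); B,G,Rr=a[...,0],a[...,1],a[...,2]
mask=((B-Rr>15)&(B>1.3*Rr)).astype(np.uint8)
h=hull(cam,.469,.1226,[.1224,.1459],.074); reg=np.zeros(mask.shape,np.uint8); cv2.fillPoly(reg,[np.int32(h)],1)
near=cv2.dilate(reg,np.ones((25,25)))>0; core=cv2.erode(reg,np.ones((13,13)))>0
valid=near&~core; yy,xx=np.mgrid[:480,:640]; ymid=h[:,0,1].mean(); valid&=(yy>ymid-12)
b=fitmask(cam,mask,valid,(.469,.1226),[.1224,.1459],.074); print('side lid',b)
# rotor rims: chamfer vs edges
out=[]
for cam in ['scene','side']:
    a=cv2.imread(f'pics/{cam}0.png')
    g=a.astype(int); c=proj(cam,[[.477,.13,.084]])[0]
    up=cv2.resize(a[int(c[1])-50:int(c[1])+50,int(c[0])-50:int(c[0])+50],(800,800),interpolation=cv2.INTER_CUBIC)
    for z,r,col in [(.084,.068,(0,255,0)),(.088,.010,(0,0,255))]:
        p=proj(cam,circ(.478,.1295,z,r)); p=(p-[int(c[0])-50,int(c[1])-50]+.5)*8
        cv2.polylines(up,[np.int32(p)],True,col,1)
    out.append(cv2.resize(up,(400,400),interpolation=cv2.INTER_AREA)); cv2.imwrite(f'pics/r_{cam}.png',cv2.resize(up,(600,600)))
E
```

```text
side lid (np.int64(111), np.float64(0.469), np.float64(0.1286))
```

View pics/r_scene.png

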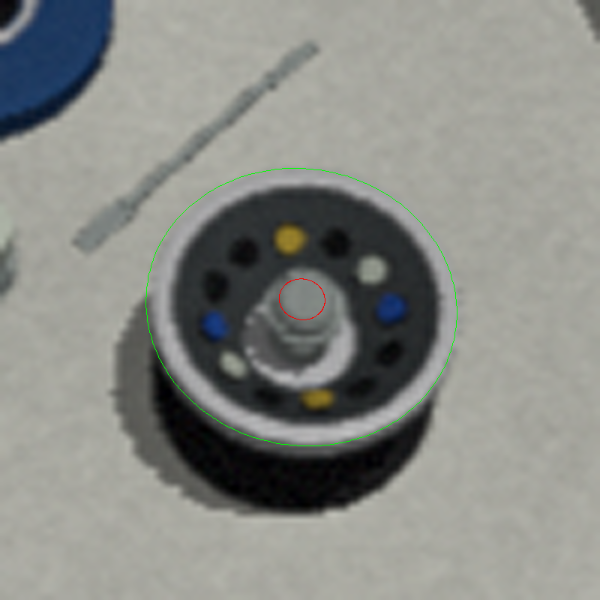

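View pics/r_side.png

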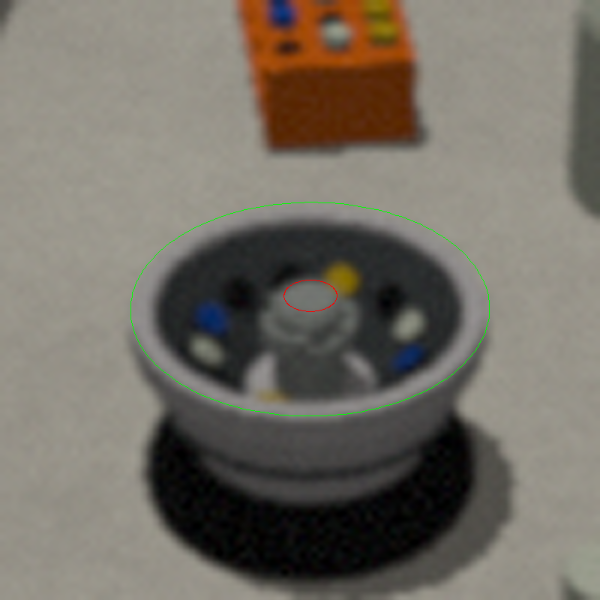

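```bash
python3 - <<'E'
from fit import *
out=[]
for cam in ['scene','side']:
    a=cv2.imread(f'pics/{cam}1.png'); c=proj(cam,[[.469,.1226,.135]])[0]
    up=cv2.resize(a[int(c[1])-50:int(c[1])+50,int(c[0])-50:int(c[0])+50],(800,800),interpolation=cv2.INTER_CUBIC)
    up=np.clip(up.astype(int)*2,0,255).astype(np.uint8)
    for z in (.1224,.1459):
        p=proj(cam,circ(.469,.1226,z,.074)); p=(p-[int(c[0])-50,int(c[1])-50]+.5)*8
        cv2.polylines(up,[np.int32(p)],True,(0,255,0),1)
    out.append(cv2.resize(up,(400,400),interpolation=cv2.INTER_AREA)); cv2.imwrite(f'pics/l_{cam}.png',cv2.resize(up,(600,600)))
E
```

View pics/l_scene.png

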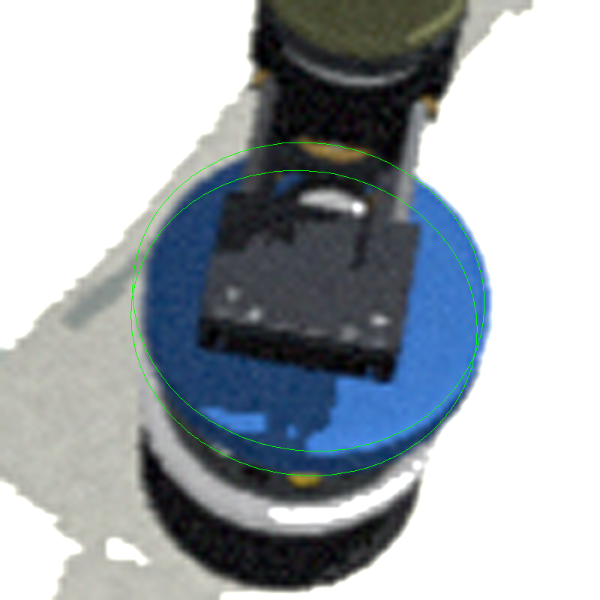

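View pics/l_side.png

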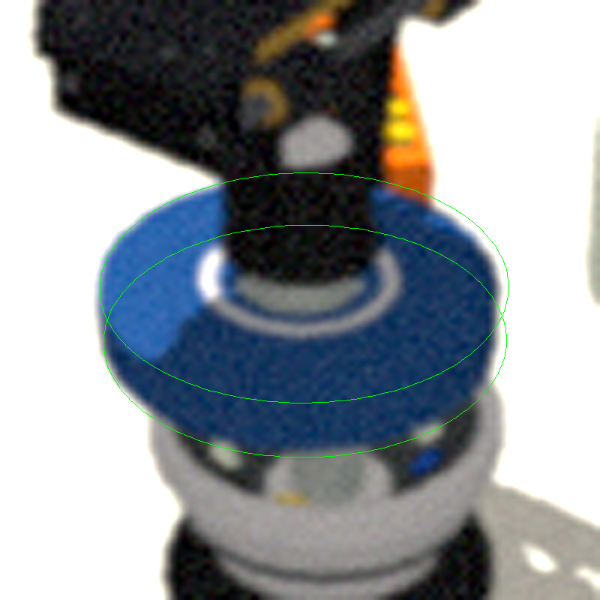

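```bash

python3 -m pendant '{"xyz":[[0.006,0.003,-0.01],[0.005,0.0015,-0.01],[0,0,-0.003],[0,0,0],[0,0,0],[0,0,0]],"turn":[0,0,0,0,0,0]}'
python3 - <<'E'
from h import *
for c in ['scene','side','wrist']:
    o=readout.get_obs(); print(o['tool_pos'].round(4)); save(read_camera(c),c+'2.png')
o=readout.get_obs();M=R.from_euler('xyz',o['tool_rot'],degrees=True).as_matrix();print(o['tool_pos'].round(4),M.round(3).tolist(),o['force'])
E
cat > fit2.py <<'E'
from fit import *
import sys
sfx,x,y,z=sys.argv[1],*map(float,sys.argv[2:5]); zl=z-.0508
yy,xx=np.mgrid[:480,:640]
for cam in ['scene','side']:
    a=cv2.imread(f'pics/{cam}0.png').astype(int)
    h=hull(cam,.478,.1295,[.084],.066); reg=np.zeros((480,640),np.uint8); cv2.fillPoly(reg,[np.int32(h)],1)
    lum=a.mean(2)
    # dark bowl : subpixel boundary by radial scan along projected rays, max gradient
    def radial(img,cx,cy,zz,r0,r1,sel=None,sign=1):
        rr=np.arange(r0,r1,.00025); pts=[];ang=[]
        for th in np.linspace(0,2*np.pi,120,endpoint=False):
            P=np.c_[cx+rr*np.cos(th),cy+rr*np.sin(th),0*rr+zz]; p=proj(cam,P).astype(np.float32)
            v=cv2.remap(img.astype(np.float32),p[:,0].reshape(1,-1),p[:,1].reshape(1,-1),cv2.INTER_CUBIC)[0]
            v=cv2.GaussianBlur(v.reshape(1,-1),(0,0),4)[0]; g=sign*np.gradient(v)/.00025
            k=g.argmax(); pts.append([rr[k]*np.cos(th),rr[k]*np.sin(th),g[k],th])
        return np.array(pts)
    def circfit(p,r=None):
        f=(lambda q: np.hypot(p[:,0]-q[0],p[:,1]-q[1])-(q[2] if r is None else r))
        return least_squares(f,[0,0,.06] if r is None else [0,0],loss='soft_l1',f_scale=.0005)
    p=radial(lum,.478,.1295,.084,.045,.066)
    s=circfit(p); print(cam,'rotor bowl', (np.array([.478,.1295])+s.x[:2]).round(4),'r',s.x[2].round(4),'rms',np.sqrt(np.median(s.fun**2)).round(5))
    b=cv2.imread(f'pics/{cam}{sfx}.png').astype(int); bl=(b[...,0]-b[...,2])
    # lid blue: silhouette; image-space radial from projected hull
    best=None
    H0=hull(cam,x,y,[zl,zl+.0235],.074)
    def hsamp(q):
        h=hull(cam,q[0],q[1],[zl,zl+.0235],.074)[:,0]
        return h
    c0=hsamp((x,y)).mean(0); obs=[]
    for th in np.linspace(0,2*np.pi,180,endpoint=False):
        d=np.array([np.cos(th),np.sin(th)])
        # hull crossing
        def cross(q):
            h=hsamp(q)-c0; n=np.r_[h[1:],h[:1]]
            A=h[:,0]*d[1]-h[:,1]*d[0]; B2=n[:,0]*d[1]-n[:,1]*d[0]
            k=[i for i in np.where(A*B2<=0)[0] if (h[i]+n[i])@d>0][0]; f=A[k]/(A[k]-B2[k]+1e-12); return (h[k]+f*(n[k]-h[k]))@d
        r0=cross((x,y)); rr=np.arange(r0-6,r0+6,.1); P=c0+rr[:,None]*d
        v=cv2.remap(bl.astype(np.float32),P[:,0].astype(np.float32).reshape(1,-1),P[:,1].astype(np.float32).reshape(1,-1),cv2.INTER_LINEAR)[0]
        v=cv2.GaussianBlur(v.reshape(1,-1),(0,0),5)[0]
        hi,lo=v[:25].mean(),v[-25:].mean()
        if hi-lo<18: continue
        g=-np.gradient(v); k=g[5:-5].argmax()+5
        e=1e-3; obs.append([rr[k]-r0,(cross((x+e,y))-r0)/e,(cross((x,y+e))-r0)/e,th])
    o=np.array(obs)
    s=least_squares(lambda q:(o[:,1]*q[0]+o[:,2]*q[1]-o[:,0]),[0,0],loss='soft_l1',f_scale=.3)
    print(cam,'lid',(np.array([x,y])+s.x).round(4),len(o),'med px',np.median(np.abs(s.fun)).round(2),np.degrees(o[:,3].min()).round(),np.degrees(o[:,3].max()).round())
E
echo
```

```text
time_s: 10.68
tool_pos: [0.4808, 0.1274, 0.1482]
tool_rot: [13.2, 89.9, -31.4]
force: [-0.4, 0.2, -2.1]
grip_width: 0.0492
[0.4808 0.1274 0.1482]
[0.4808 0.1274 0.1483]
[0.4809 0.1274 0.1483]
[0.4809 0.1274 0.1482] [[0.002, 0.701, 0.713], [-0.001, 0.713, -0.701], [-1.0, 0.001, 0.002]] [ 0.35923052 -0.6247162  -2.48636693]
```

```bash
python3 fit2.py 2 .4808 .1274 .1483; python3 - <<'E'
import cv2,numpy as np
a=cv2.imread('pics/scene2.png');b=cv2.imread('pics/side2.png')
cv2.imwrite('pics/s2c.png',np.hstack([cv2.resize(a[200:330,295:425],(400,400),interpolation=2),cv2.resize(b[140:270,235:365],(400,400),interpolation=2)]))
E
```

```text
scene rotor bowl [0.4761 0.1303] r 0.0587 rms 0.00021
scene lid [0.4759 0.1277] 144 med px 0.89 0.0 358.0
side rotor bowl [0.477  0.1275] r 0.0579 rms 0.00041
side lid [0.4798 0.1316] 150 med px 0.83 0.0 358.0
```

View pics/s2c.png

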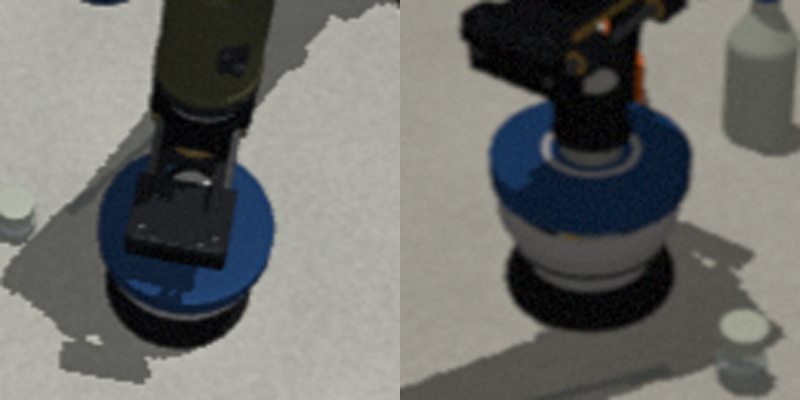

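```bash
cat > fit3.py <<'E'
from fit import *
import sys
sfx,x,y,z=sys.argv[1],*map(float,sys.argv[2:5]); zl0=z-.0508
def samp(im,P): return cv2.remap(im.astype(np.float32),P[:,0].astype(np.float32).reshape(1,-1),P[:,1].astype(np.float32).reshape(1,-1),cv2.INTER_LINEAR)[0]
out=[]
for cam in ['scene','side']:
    b=cv2.imread(f'pics/{cam}{sfx}.png'); bl=b[...,0].astype(float)-b[...,2]
    q=np.array([x,y,zl0]); 
    for it in range(6):
        H=lambda q: hull(cam,q[0],q[1],[q[2],q[2]+.0235],.074)[:,0]
        h=H(q); c0=h.mean(0); obs=[]
        def cr(h,d):
            h=h-c0; n=np.roll(h,-1,0); A=h[:,0]*d[1]-h[:,1]*d[0]; B=n[:,0]*d[1]-n[:,1]*d[0]
            k=[i for i in np.where(A*B<=0)[0] if (h[i]+n[i])@d>0][0]; f=A[k]/(A[k]-B[k]+1e-12); return (h[k]+f*(n[k]-h[k]))@d
        e=1e-3; hs=[H(q+e*np.eye(3)[i]) for i in range(3)]
        for th in np.linspace(0,2*np.pi,180,endpoint=False):
            d=np.array([np.cos(th),np.sin(th)]); r0=cr(h,d)
            rr=np.arange(r0-4.5,r0+4.5,.1); v=cv2.GaussianBlur(samp(bl,c0+rr[:,None]*d).reshape(1,-1),(0,0),4)[0]
            hi,lo=np.median(v[:35]),np.median(v[-25:])
            if hi<18 or lo>12: continue
            th_=(hi+lo)/2; k=np.where((v[:-1]>th_)&(v[1:]<=th_))[0]
            if len(k)!=1: continue
            obs.append([rr[k[0]]+.05-r0]+[(cr(hh,d)-r0)/e for hh in hs]+list(c0+rr[k[0]]*d))
        o=np.array(obs)
        zfree=len(sys.argv)>5
        A=o[:,1:4] if zfree else o[:,1:3]
        s=least_squares(lambda p:A@p-o[:,0],np.zeros(A.shape[1]),loss='soft_l1',f_scale=.3)
        q[:A.shape[1]]+=s.x
    print(cam,'lid',q.round(4),len(o),'med px',np.median(np.abs(s.fun)).round(2))
    S=6; c=np.int32(c0); up=cv2.resize(b[c[1]-50:c[1]+50,c[0]-50:c[0]+50],None,fx=S,fy=S,interpolation=cv2.INTER_CUBIC)
    up=np.clip(up.astype(int)*2,0,255).astype(np.uint8)
    T=lambda p:np.int32((p-(c-50)+.5)*S)
    cv2.polylines(up,[T(H(q))],True,(0,255,0),1)
    for p in o[:,4:6]: cv2.circle(up,tuple(int(i) for i in T(p)),2,(0,0,255),-1)
    out.append(cv2.resize(up,(400,400),interpolation=cv2.INTER_AREA))
cv2.imwrite(f'pics/g{sfx}.png',np.hstack(out))
E
python3 fit3.py 2 .4808 .1274 .1483;python3 fit3.py 2 .4808 .1274 .1483 z
```

```text
scene lid [0.4762 0.1279 0.0975] 146 med px 0.55
side lid [0.4799 0.1316 0.0975] 144 med px 0.65
scene lid [0.4665 0.1184 0.0697] 146 med px 0.25
side lid [0.4825 0.1593 0.0757] 148 med px 0.24
```

View pics/g2.png

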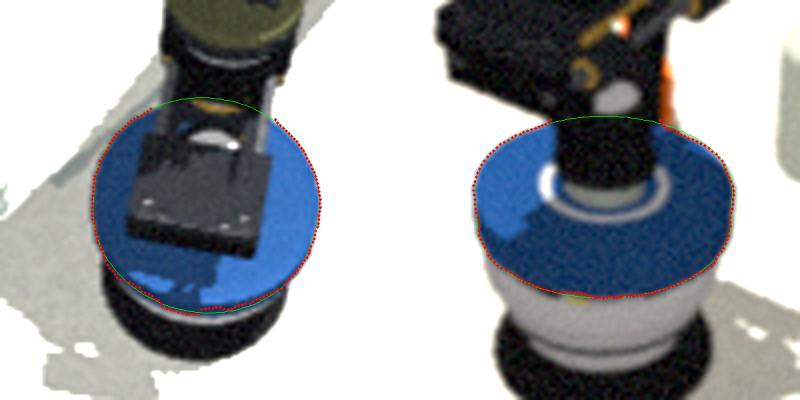

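```bash
sed -e "s/q=np.array(\[x,y,zl0\])/q=np.array([x,y,.074])/; s/\[q\[2\],q\[2\]+.0235\],.074/[zl0,zl0+.0235],q[2]/" fit3.py > fit4.py; python3 fit4.py 2 .4808 .1274 .1483 z
```

```text
scene lid [0.4767 0.1291 0.0721] 146 med px 0.25
side lid [0.4787 0.1288 0.0712] 148 med px 0.16
```

View pics/g2.png

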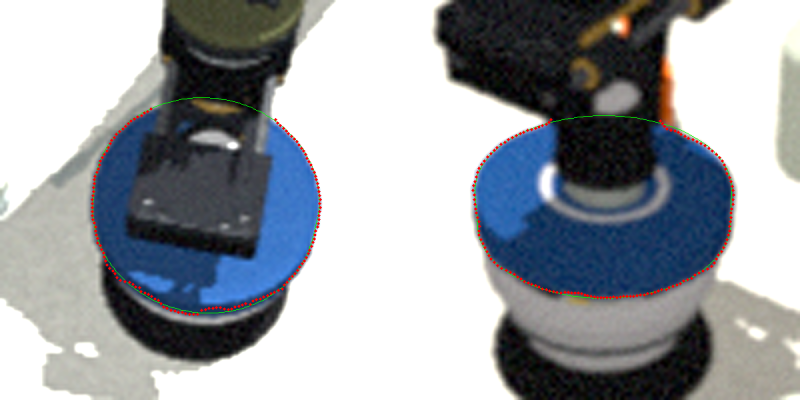

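```bash

python3 -m pendant '{"xyz":[[-0.001,0,-0.004],[0,0,-0.004],[0,0,-0.004],[0,0,0],[0,0,0]],"turn":[0,0,0,0,0]}'
python3 -m pendant '{"xyz":[[0,0,-0.003],[0,0,-0.003],[0,0,-0.002],[0,0,0]],"turn":[0,0,0,0]}'
```

```text
time_s: 11.45
tool_pos: [0.4796, 0.1274, 0.1353]
tool_rot: [14.1, 89.9, -30.5]
force: [0.1, 0.3, -3.1]
grip_width: 0.0492
time_s: 11.95
tool_pos: [0.4797, 0.1274, 0.1268]
tool_rot: [19.6, 89.9, -24.9]
force: [0.1, -0.0, -2.8]
grip_width: 0.0492
```

```bash

python3 -m pendant '{"xyz":[[0,0,-0.003],[0,0,-0.003],[0,0,-0.002],[0,0,0],[0,0,0]],"turn":[0,0,0,0,0]}'
python3 - <<'E'
from h import *
for c in ['scene','side','wrist']:
    o=readout.get_obs(); print(o['tool_pos'].round(4),o['force'].round(1)); save(read_camera(c),c+'3.png')
a=cv2.imread('pics/scene3.png');b=cv2.imread('pics/side3.png')
cv2.imwrite('pics/s3c.png',np.hstack([cv2.resize(a[210:330,300:420],(400,400),interpolation=2),cv2.resize(b[150:270,240:360],(400,400),interpolation=2)]))
E
python3 fit4.py 3 .4797 .1274 .1183 z
```

```text
time_s: 12.58
tool_pos: [0.4797, 0.1274, 0.1183]
tool_rot: [19.4, 89.9, -25.2]
force: [0.0, 0.1, -2.7]
grip_width: 0.0494
[0.4797 0.1274 0.1183] [ 0.   0.1 -2.7]
[0.4797 0.1275 0.1183] [-0.2 -0.1 -1.7]
[0.4797 0.1274 0.1183] [ 0.7 -0.2 -3. ]
scene lid [0.4762 0.1301 0.0724] 146 med px 0.17
side lid [0.4779 0.1287 0.0711] 147 med px 0.25
```

View pics/s3c.png

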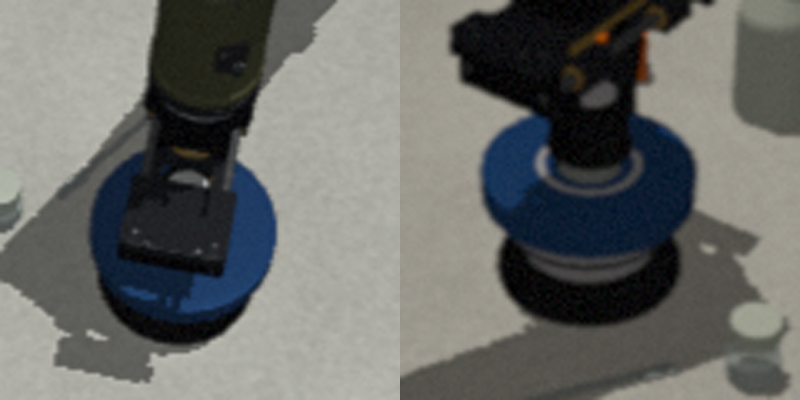

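```bash

python3 -m pendant '{"xyz":[[0,0,-0.0015],[0,0,-0.0015],[0,0,-0.001],[0,0,0]],"turn":[0,0,0,0]}'
python3 -m pendant '{"xyz":[[0,0,-0.001],[0,0,-0.001]],"turn":[0,0]}'
python3 -m pendant '{"xyz":[[0,0,-0.001],[0,0,0]],"turn":[0,0]}'
```

```text
time_s: 13.22
tool_pos: [0.4798, 0.1275, 0.1148]
tool_rot: [33.2, 89.9, -11.4]
force: [-1.3, -0.7, -0.6]
grip_width: 0.0493
time_s: 13.48
tool_pos: [0.4798, 0.1275, 0.1128]
tool_rot: [34.8, 89.9, -9.7]
force: [-1.2, -0.1, -0.4]
grip_width: 0.049
time_s: 13.72
tool_pos: [0.4798, 0.1275, 0.1116]
tool_rot: [31.8, 89.9, -12.7]
force: [-0.4, 0.1, -0.2]
grip_width: 0.0491
```

```bash

python3 -m pendant '{"xyz":[[0,0,-0.001],[0,0,0]],"turn":[0,0]}'
python3 -m pendant '{"xyz":[[0,0,-0.001],[0,0,0]],"turn":[0,0]}'
```

```text
time_s: 13.98
tool_pos: [0.4798, 0.1275, 0.1106]
tool_rot: [33.3, 89.9, -11.2]
force: [-1.7, -0.3, -1.7]
grip_width: 0.0494
time_s: 14.22
tool_pos: [0.4798, 0.1275, 0.1095]
tool_rot: [32.1, 89.9, -12.4]
force: [-0.5, 0.1, -1.7]
grip_width: 0.049
```

```bash

python3 -m pendant '{"xyz":[[0,0,-0.0008],[0,0,0]],"turn":[0,0]}'
```

```text
time_s: 14.48
tool_pos: [0.4798, 0.1275, 0.1089]
tool_rot: [34.8, 89.9, -9.8]
force: [-0.7, -0.9, -0.5]
grip_width: 0.0489
```

```bash

python3 -m pendant '{"xyz":[[0,0,-0.0007],[0,0,0]],"turn":[0,0]}'
python3 -m pendant '{"xyz":[[0,0,-0.0005],[0,0,0]],"turn":[0,0]}'
```

```text
time_s: 14.72
tool_pos: [0.4799, 0.1275, 0.1088]
tool_rot: [40.9, 89.9, -3.6]
force: [-2.0, -0.8, 1.0]
grip_width: 0.0494
time_s: 14.98
tool_pos: [0.4799, 0.1275, 0.1087]
tool_rot: [44.8, 89.9, 0.3]
force: [-1.8, -0.4, 2.1]
grip_width: 0.0495
```

```bash
cat > st.py <<'E'
from h import *
o=readout.get_obs();M=R.from_euler('xyz',o['tool_rot'],degrees=True).as_matrix();print('phi',np.degrees(np.arctan2(M[1,1],M[0,1])).round(1),'xdown',M[:,0].round(4),'z',o['tool_pos'].round(4),'q7',o['qpos'][6].round(1),'F',o['force'].round(1),'T',o['wrist_torque'].round(2),'v',np.abs(o['joint_velocities']).max().round(1))
E
python3 st.py
python3 -m pendant '{"xyz":[[0,0,0.0002],[0,0,0.0002],[0,0,0]],"turn":[0.1,0.1,0]}'; python3 st.py
```

```text
phi 45.5 xdown [ 0.0022  0.     -1.    ] z [0.4799 0.1275 0.1087] q7 29.1 F [-1.8 -0.4  2.1] T [-0.17  0.45 -0.01] v 0.1
time_s: 15.35
tool_pos: [0.4805, 0.1276, 0.1092]
tool_rot: [48.5, 89.8, 15.7]
force: [-2.6, -0.6, 3.3]
grip_width: 0.0494
phi 57.2 xdown [ 0.0035  0.001  -1.    ] z [0.4805 0.1276 0.1092] q7 40.8 F [-2.6 -0.6  3.3] T [-0.18  0.53  0.11] v 0.6
```

```bash

python3 -m pendant '{"xyz":[[-0.0003,0,0.0003],[-0.0003,0,0.0003],[0,0,0.0003],[0,0,0]],"turn":[0.12,0.12,0.12,0]}'; python3 st.py
```

```text
time_s: 15.85
tool_pos: [0.4808, 0.1281, 0.11]
tool_rot: [48.1, 89.7, 36.0]
force: [-2.8, 0.2, 3.7]
grip_width: 0.0495
phi 77.9 xdown [ 0.0049  0.0036 -1.    ] z [0.4808 0.1281 0.11  ] q7 61.5 F [-2.8  0.2  3.7] T [-0.17  0.45  0.14] v 1.2
```

```bash

python3 -m pendant '{"xyz":[[-0.0005,-0.0003,0.0003],[-0.0005,-0.0003,0.0003],[-0.0003,0,0.0003],[0,0,0]],"turn":[0.12,0.12,0.12,0]}'; python3 st.py
python3 -m pendant '{"xyz":[[-0.0003,0,0.0003],[-0.0003,0,0.0003],[0,0,0]],"turn":[0.12,0.12,0]}'; python3 st.py
```

```text
time_s: 16.35
tool_pos: [0.481, 0.1291, 0.111]
tool_rot: [44.1, 89.4, 52.3]
force: [-0.8, 0.1, 2.7]
grip_width: 0.0492
phi 98.2 xdown [ 0.0064  0.0082 -0.9999] z [0.481  0.1291 0.111 ] q7 81.9 F [-0.8  0.1  2.7] T [-0.16  0.38  0.06] v 1.6
time_s: 16.73
tool_pos: [0.4807, 0.1298, 0.1116]
tool_rot: [44.1, 89.3, 65.6]
force: [-1.9, 0.2, 2.2]
grip_width: 0.0492
phi 111.5 xdown [ 0.0049  0.0108 -0.9999] z [0.4807 0.1298 0.1116] q7 95.3 F [-1.9  0.2  2.2] T [-0.06  0.31  0.11] v 2.0
```

```bash

python3 -m pendant '{"xyz":[[-0.0003,-0.0004,0.0001],[0,-0.0004,0.0001],[0,0,0]],"turn":[0.12,0.12,0]}'; python3 st.py
python3 -m pendant '{"xyz":[[-0.0002,-0.0003,0.0002],[0,-0.0002,0.0002],[0,0,0]],"turn":[0.1,0.1,0]}'; python3 st.py
```

```text
time_s: 17.1
tool_pos: [0.4802, 0.1306, 0.1122]
tool_rot: [47.7, 89.2, 82.5]
force: [-0.4, -0.9, 2.6]
grip_width: 0.0494
phi 124.8 xdown [ 0.0019  0.014  -0.9999] z [0.4802 0.1306 0.1122] q7 108.7 F [-0.4 -0.9  2.6] T [-0.06  0.3   0.05] v 2.1
time_s: 17.48
tool_pos: [0.4796, 0.1312, 0.1126]
tool_rot: [50.3, 89.1, 95.9]
force: [-1.3, -0.6, 2.6]
grip_width: 0.049
phi 135.6 xdown [-0.0016  0.0156 -0.9999] z [0.4796 0.1312 0.1126] q7 119.6 F [-1.3 -0.6  2.6] T [0.12 0.44 0.06] v 2.1
```

```bash

python3 -m pendant '{"xyz":[[0,-0.0003,0.0001],[0,-0.0002,0]],"turn":[0.09,0]}'; python3 st.py
python3 -m pendant '{"xyz":[[0,-0.0003,0.0001],[0,-0.0002,0]],"turn":[0.09,0]}'; python3 st.py
```

```text
time_s: 17.73
tool_pos: [0.4795, 0.1315, 0.1127]
tool_rot: [50.6, 89.0, 101.0]
force: [-1.4, -0.2, 3.5]
grip_width: 0.0491
phi 140.4 xdown [-0.0032  0.0166 -0.9999] z [0.4795 0.1315 0.1127] q7 124.4 F [-1.4 -0.2  3.5] T [0.24 0.5  0.07] v 2.1
time_s: 17.98
tool_pos: [0.4793, 0.1319, 0.1129]
tool_rot: [49.6, 89.0, 104.7]
force: [-1.2, 0.9, 3.1]
grip_width: 0.0489
phi 145.1 xdown [-0.0046  0.0175 -0.9998] z [0.4793 0.1319 0.1129] q7 129.2 F [-1.2  0.9  3.1] T [ 0.43  0.46 -0.02] v 1.9
```

```bash

python3 -m pendant '{"xyz":[[0,-0.0004,0.0001],[0,-0.0003,0]],"turn":[0.09,0]}'; python3 st.py
```

```text
time_s: 18.23
tool_pos: [0.4792, 0.1323, 0.1128]
tool_rot: [48.7, 88.9, 108.7]
force: [-1.3, 1.5, 2.9]
grip_width: 0.0494
phi 149.9 xdown [-0.0063  0.0186 -0.9998] z [0.4792 0.1323 0.1128] q7 134.0 F [-1.3  1.5  2.9] T [ 0.54  0.57 -0.01] v 1.8
```

```bash

python3 -m pendant '{"xyz":[[0,-0.0004,0.0001],[0,-0.0003,0]],"turn":[0.09,0]}'; python3 st.py
```

```text
time_s: 18.48
tool_pos: [0.4788, 0.1324, 0.1129]
tool_rot: [49.0, 88.8, 113.7]
force: [-1.4, 2.2, 2.0]
grip_width: 0.0492
phi 154.7 xdown [-0.0084  0.0191 -0.9998] z [0.4788 0.1324 0.1129] q7 138.9 F [-1.4  2.2  2. ] T [ 0.61  0.6  -0.02] v 1.9
```

```bash

python3 - <<'E'
from h import *
for c in ['scene','side','wrist']:
    o=readout.get_obs(); print(o['tool_pos'].round(4),o['force'].round(1)); save(read_camera(c),c+'4.png')
a=cv2.imread('pics/scene4.png');b=cv2.imread('pics/side4.png')
cv2.imwrite('pics/s4c.png',np.hstack([cv2.resize(a[210:330,300:420],(400,400),interpolation=2),cv2.resize(b[150:270,240:360],(400,400),interpolation=2)]))
E
python3 fit4.py 4 .4797 .1274 .1163 z
```

```text
[0.4788 0.1324 0.1129] [-1.4  2.2  2. ]
[0.4788 0.1324 0.1129] [-1.4  3.   2.9]
[0.4788 0.1324 0.1129] [-0.3  3.   2.2]
scene lid [0.4742 0.1271 0.0734] 104 med px 0.3
side lid [0.4792 0.1296 0.0715] 139 med px 0.16
```

View pics/s4c.png

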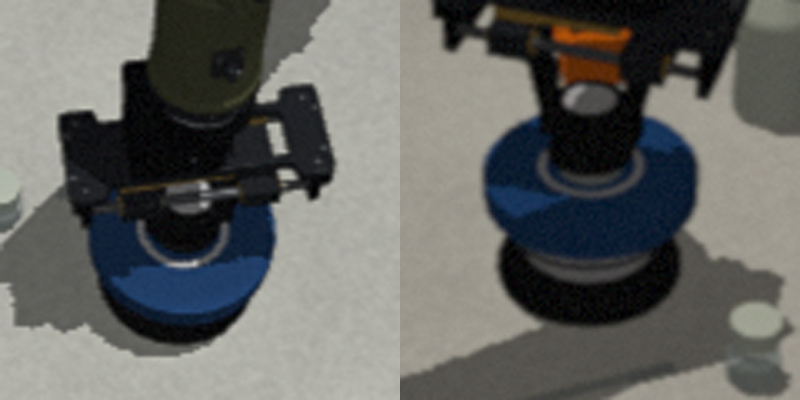

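View pics/wrist4.png

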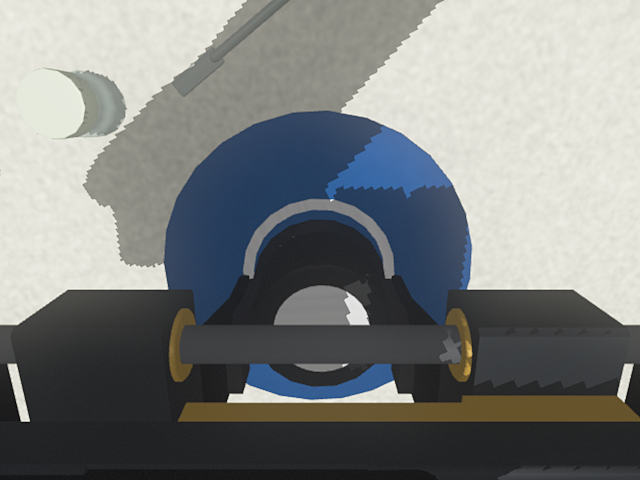

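View pics/wrist3.png

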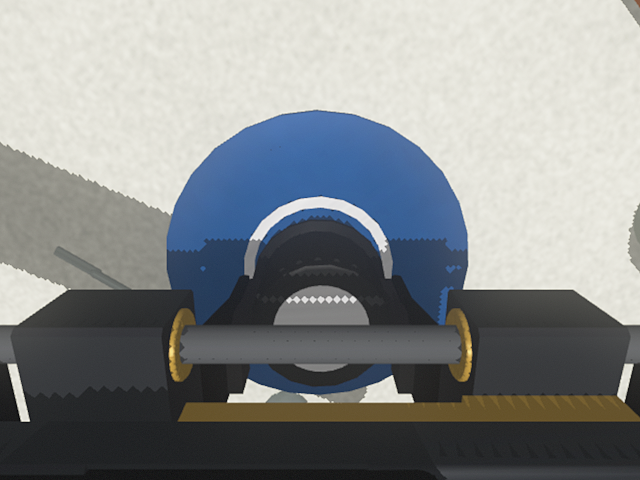

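```bash

python3 -m pendant '{"xyz":[[0.0003,-0.0015,0],[0.0003,-0.0015,0],[0,0,0]],"turn":[0,0,0]}'; python3 st.py
```

```text
time_s: 19.0
tool_pos: [0.4789, 0.1323, 0.1129]
tool_rot: [46.1, 88.6, 110.7]
force: [-1.2, 1.8, 1.0]
grip_width: 0.0494
phi 154.6 xdown [-0.0088  0.0233 -0.9997] z [0.4789 0.1323 0.1129] q7 139.1 F [-1.2  1.8  1. ] T [0.65 0.55 0.01] v 0.3
```

```bash

python3 -m pendant '{"xyz":[[0,0.002,0],[0,0.0015,0],[0,0,-0.0003]],"turn":[0,0,0]}'; python3 st.py
```

```text
time_s: 19.38
tool_pos: [0.4789, 0.1325, 0.1127]
tool_rot: [52.8, 88.8, 117.2]
force: [-3.2, 0.4, 6.0]
grip_width: 0.0489
phi 154.5 xdown [-0.0097  0.0189 -0.9998] z [0.4789 0.1325 0.1127] q7 138.6 F [-3.2  0.4  6. ] T [0.37 0.99 0.02] v 0.1
```

```bash

python3 -m pendant '{"xyz":[[-0.0001,0.0003,0.0002],[0,0,0]],"turn":[0.08,0]}'; python3 st.py
python3 -m pendant '{"xyz":[[-0.0001,0.0003,0.0001],[0,0,0]],"turn":[0.08,0]}'; python3 st.py
```

```text
time_s: 19.62
tool_pos: [0.4787, 0.133, 0.1128]
tool_rot: [52.6, 88.7, 121.7]
force: [-2.0, -0.5, 3.1]
grip_width: 0.0493
phi 159.1 xdown [-0.0115  0.0186 -0.9998] z [0.4787 0.133  0.1128] q7 143.2 F [-2.  -0.5  3.1] T [0.05 0.85 0.05] v 0.7
time_s: 19.88
tool_pos: [0.4782, 0.1331, 0.1125]
tool_rot: [54.9, 88.7, 128.4]
force: [-2.3, -0.7, 2.1]
grip_width: 0.0488
phi 163.5 xdown [-0.0138  0.0173 -0.9998] z [0.4782 0.1331 0.1125] q7 147.6 F [-2.3 -0.7  2.1] T [-0.04  0.7   0.07] v 1.2
```

```bash

python3 -m pendant '{"xyz":[[-0.0001,0.0001,-0.0005],[0,0,0]],"turn":[0.04,0]}'; python3 st.py
```

```text
time_s: 20.12
tool_pos: [0.478, 0.1329, 0.1116]
tool_rot: [56.1, 88.7, 131.9]
force: [-2.1, -0.8, 1.0]
grip_width: 0.0492
phi 165.8 xdown [-0.0147  0.0164 -0.9998] z [0.478  0.1329 0.1116] q7 149.8 F [-2.1 -0.8  1. ] T [ 0.05  0.61 -0.  ] v 0.7
```

```bash

python3 -m pendant '{"xyz":[[0,0,-0.001],[0,0,0]],"turn":[0,0]}'; python3 st.py
python3 -m pendant '{"xyz":[[0,0,-0.001],[0,0,0]],"turn":[0,0]}'; python3 st.py
```

```text
time_s: 20.38
tool_pos: [0.4779, 0.1328, 0.11]
tool_rot: [56.6, 88.7, 132.3]
force: [-0.6, 0.3, -0.2]
grip_width: 0.0487
phi 165.7 xdown [-0.0148  0.0163 -0.9998] z [0.4779 0.1328 0.11  ] q7 149.8 F [-0.6  0.3 -0.2] T [0.07 0.48 0.03] v 0.2
time_s: 20.62
tool_pos: [0.4779, 0.1329, 0.1089]
tool_rot: [56.6, 88.7, 132.3]
force: [-2.3, -0.5, 0.2]
grip_width: 0.0495
phi 165.7 xdown [-0.0148  0.0162 -0.9998] z [0.4779 0.1329 0.1089] q7 149.8 F [-2.3 -0.5  0.2] T [0.07 0.52 0.03] v 0.2
```

Dropped, as predicted: pressure is gone and it is following freely. Following down until the lugs touch again.

```bash

python3 -m pendant '{"xyz":[[0,0,-0.0008],[0,0,0]],"turn":[0,0]}'; python3 st.py
python3 -m pendant '{"xyz":[[0,0,-0.0005],[0,0,0]],"turn":[0,0]}'; python3 st.py
```

```text
time_s: 20.88
tool_pos: [0.478, 0.133, 0.1088]
tool_rot: [56.1, 88.7, 131.8]
force: [-2.1, 1.1, 0.3]
grip_width: 0.0491
phi 165.7 xdown [-0.0147  0.0165 -0.9998] z [0.478  0.133  0.1088] q7 149.8 F [-2.1  1.1  0.3] T [ 0.    0.68 -0.04] v 0.1
time_s: 21.12
tool_pos: [0.478, 0.133, 0.1088]
tool_rot: [55.5, 88.7, 131.2]
force: [-3.3, -0.6, 2.7]
grip_width: 0.0492
phi 165.7 xdown [-0.0146  0.0167 -0.9998] z [0.478  0.133  0.1088] q7 149.8 F [-3.3 -0.6  2.7] T [-0.04  0.77 -0.02] v 0.2
```

```bash

python3 -m pendant '{"xyz":[[0.0002,0,-0.0002],[0.0003,-0.0001,-0.0003],[0,0,0]],"turn":[-0.1,-0.1,0]}'; python3 st.py
python3 -m pendant '{"xyz":[[0.0003,-0.0001,-0.0003],[0.0003,-0.0001,-0.0003],[0,0,0]],"turn":[-0.12,-0.12,0]}'; python3 st.py
```

```text
time_s: 21.5
tool_pos: [0.479, 0.1327, 0.1082]
tool_rot: [53.4, 88.8, 117.4]
force: [-2.2, 0.3, 2.9]
grip_width: 0.0492
phi 154.0 xdown [-0.0099  0.0191 -0.9998] z [0.479  0.1327 0.1082] q7 138.3 F [-2.2  0.3  2.9] T [ 0.04  0.87 -0.05] v 0.5
time_s: 21.88
tool_pos: [0.48, 0.1321, 0.1076]
tool_rot: [51.8, 88.8, 102.1]
force: [-2.2, -0.3, 2.2]
grip_width: 0.0492
phi 140.3 xdown [-0.0043  0.02   -0.9998] z [0.48   0.1321 0.1076] q7 124.6 F [-2.2 -0.3  2.2] T [ 0.13  0.82 -0.07] v 1.3
```

```bash

python3 -m pendant '{"xyz":[[0.0002,-0.0003,-0.0003],[0.0002,-0.0003,-0.0003],[0.0001,-0.0003,-0.0003],[0,0,0]],"turn":[-0.12,-0.12,-0.12,0]}'; python3 st.py
python3 -m pendant '{"xyz":[[0.0001,-0.0003,-0.0003],[0,-0.0003,-0.0003],[0,-0.0003,-0.0003],[0,0,0]],"turn":[-0.12,-0.12,-0.12,0]}'; python3 st.py
```

```text
time_s: 22.38
tool_pos: [0.481, 0.1305, 0.1066]
tool_rot: [48.3, 88.9, 78.2]
force: [-2.9, -0.1, 2.4]
grip_width: 0.0493
phi 119.9 xdown [ 0.0039  0.0188 -0.9998] z [0.481  0.1305 0.1066] q7 104.3 F [-2.9 -0.1  2.4] T [ 0.12  0.74 -0.08] v 1.7
time_s: 22.88
tool_pos: [0.4815, 0.1288, 0.1057]
tool_rot: [43.8, 89.0, 53.6]
force: [-2.9, 0.3, 2.0]
grip_width: 0.0493
phi 99.8 xdown [ 0.0106  0.0144 -0.9998] z [0.4815 0.1288 0.1057] q7 83.9 F [-2.9  0.3  2. ] T [ 0.09  0.68 -0.07] v 2.0
```

```bash

python3 -m pendant '{"xyz":[[-0.0002,-0.0004,-0.0003],[-0.0002,-0.0004,-0.0003],[-0.0002,-0.0004,-0.0003],[0,0,0]],"turn":[-0.12,-0.12,-0.12,0]}'; python3 st.py
python3 -m pendant '{"xyz":[[-0.0003,-0.0003,-0.0003],[-0.0003,-0.0003,-0.0003],[-0.0003,-0.0003,-0.0003],[0,0,0]],"turn":[-0.12,-0.12,-0.12,0]}'; python3 st.py
```

```text
time_s: 23.38
tool_pos: [0.4812, 0.127, 0.1048]
tool_rot: [38.8, 89.0, 28.6]
force: [-3.1, -0.9, 2.3]
grip_width: 0.0495
phi 79.8 xdown [ 0.0154  0.0084 -0.9998] z [0.4812 0.127  0.1048] q7 63.6 F [-3.1 -0.9  2.3] T [0.06 0.6  0.02] v 2.2
time_s: 23.88
tool_pos: [0.4804, 0.1255, 0.1038]
tool_rot: [33.9, 89.0, 3.8]
force: [-2.5, -0.2, 1.6]
grip_width: 0.0489
phi 59.9 xdown [ 0.017   0.0011 -0.9999] z [0.4804 0.1255 0.1038] q7 43.3 F [-2.5 -0.2  1.6] T [ 0.07  0.52 -0.  ] v 2.3
```

```bash

python3 -m pendant '{"xyz":[[-0.0002,0,-0.0003],[-0.0002,0,-0.0003],[-0.0002,0,-0.0003],[0,0,0]],"turn":[-0.12,-0.12,-0.12,0]}'; python3 st.py
python3 -m pendant '{"xyz":[[-0.0003,0,-0.0003],[-0.0003,0,-0.0003],[0,0,0]],"turn":[-0.12,-0.12,0]}'; python3 st.py
```

```text
time_s: 24.38
tool_pos: [0.4793, 0.1245, 0.1029]
tool_rot: [25.3, 89.1, -24.8]
force: [-2.3, 0.4, 0.8]
grip_width: 0.0491
phi 39.9 xdown [ 0.0144 -0.0067 -0.9999] z [0.4793 0.1245 0.1029] q7 23.1 F [-2.3  0.4  0.8] T [ 0.14  0.45 -0.03] v 2.4
time_s: 24.75
tool_pos: [0.4786, 0.1247, 0.1022]
tool_rot: [24.4, 89.1, -38.8]
force: [-2.0, -0.0, 1.3]
grip_width: 0.0489
phi 26.8 xdown [ 0.0122 -0.0098 -0.9999] z [0.4786 0.1247 0.1022] q7 9.8 F [-2.  -0.   1.3] T [ 0.01  0.44 -0.05] v 2.3
```

```bash

python3 -m pendant '{"xyz":[[-0.0002,0,-0.0003],[-0.0002,0,-0.0003],[0,0,0]],"turn":[-0.1,-0.1,0]}'; python3 st.py
python3 -m pendant '{"xyz":[[-0.0002,0,-0.0003],[-0.0001,0,-0.0003],[0,0,0]],"turn":[-0.1,-0.1,0]}'; python3 st.py
```

```text
time_s: 25.12
tool_pos: [0.4781, 0.1247, 0.102]
tool_rot: [24.0, 89.1, -50.0]
force: [-2.8, -0.2, 2.6]
grip_width: 0.0491
phi 16.0 xdown [ 0.01   -0.0119 -0.9999] z [0.4781 0.1247 0.102 ] q7 -1.0 F [-2.8 -0.2  2.6] T [-0.08  0.49  0.06] v 2.1
time_s: 25.5
tool_pos: [0.4777, 0.125, 0.1019]
tool_rot: [24.4, 89.1, -60.4]
force: [-3.8, -0.7, 2.9]
grip_width: 0.049
phi 5.2 xdown [ 0.0074 -0.0131 -0.9999] z [0.4777 0.125  0.1019] q7 -11.9 F [-3.8 -0.7  2.9] T [-0.23  0.38  0.  ] v 2.1
```

```bash

python3 -m pendant '{"xyz":[[0,0,-0.0002],[0,0,-0.0002],[0,0,0]],"turn":[-0.1,-0.1,0]}'; python3 st.py
python3 -m pendant '{"xyz":[[0,0,-0.0001],[0,0,0]],"turn":[-0.1,0]}'; python3 st.py
```

```text
time_s: 25.88
tool_pos: [0.4771, 0.1249, 0.1016]
tool_rot: [20.1, 89.1, -75.6]
force: [-3.8, 0.5, 3.1]
grip_width: 0.0493
phi -5.7 xdown [ 0.0038 -0.0148 -0.9999] z [0.4771 0.1249 0.1016] q7 -22.7 F [-3.8  0.5  3.1] T [-0.29  0.22 -0.04] v 2.0
time_s: 26.12
tool_pos: [0.4768, 0.1249, 0.1014]
tool_rot: [19.1, 89.1, -81.9]
force: [-4.9, -0.1, 2.8]
grip_width: 0.0493
phi -11.0 xdown [ 0.0022 -0.0156 -0.9999] z [0.4768 0.1249 0.1014] q7 -28.0 F [-4.9 -0.1  2.8] T [-0.37  0.09 -0.12] v 2.5
```

```bash

python3 -m pendant '{"xyz":[[-0.0008,0,-0.0002],[-0.0004,0,-0.0001],[0,0,0]],"turn":[-0.09,-0.09,0]}'; python3 st.py
python3 -m pendant '{"xyz":[[-0.0003,0,-0.0001],[0,0,0]],"turn":[-0.09,0]}'; python3 st.py
```

```text
time_s: 26.5
tool_pos: [0.4763, 0.1249, 0.1011]
tool_rot: [26.8, 89.0, -83.8]
force: [-5.6, -0.8, 3.6]
grip_width: 0.0489
phi -20.6 xdown [ 0.0018 -0.017  -0.9999] z [0.4763 0.1249 0.1011] q7 -37.7 F [-5.6 -0.8  3.6] T [-0.59  0.18 -0.18] v 2.3
time_s: 26.75
tool_pos: [0.4761, 0.125, 0.1011]
tool_rot: [28.2, 89.0, -87.0]
force: [-5.1, -0.3, 3.6]
grip_width: 0.0489
phi -25.2 xdown [ 9.000e-04 -1.790e-02 -9.998e-01] z [0.4761 0.125  0.1011] q7 -42.3 F [-5.1 -0.3  3.6] T [-0.55  0.04 -0.28] v 2.4
```

```bash

python3 - <<'E'
from h import *
for c in ['scene','side','wrist']: save(read_camera(c),c+'5.png')
a=cv2.imread('pics/scene5.png');b=cv2.imread('pics/side5.png')
cv2.imwrite('pics/s5c.png',np.hstack([cv2.resize(a[210:310,310:410],(400,400),interpolation=2),cv2.resize(b[160:260,245:345],(400,400),interpolation=2)]))
for n in ['knob','knob_grip','lid_seat']:
    for c in ['side','scene']:
        for d in pinpoint(c,n)[:4]:
            w=toW(c,d['at'])
            if abs(w[1]-.13)<.05 and abs(w[0]-.477)<.05: print(n,c,round(d['score'],2),w.round(4))
E
```

```text
knob side 0.98 [0.4758 0.1285 0.0865]
knob scene 0.65 [0.4727 0.1272 0.0923]
knob_grip side 0.75 [0.4835 0.1268 0.1156]
knob_grip scene 0.52 [0.4796 0.1266 0.1141]
lid_seat side 0.73 [0.4752 0.1306 0.0836]
```

View pics/s5c.png

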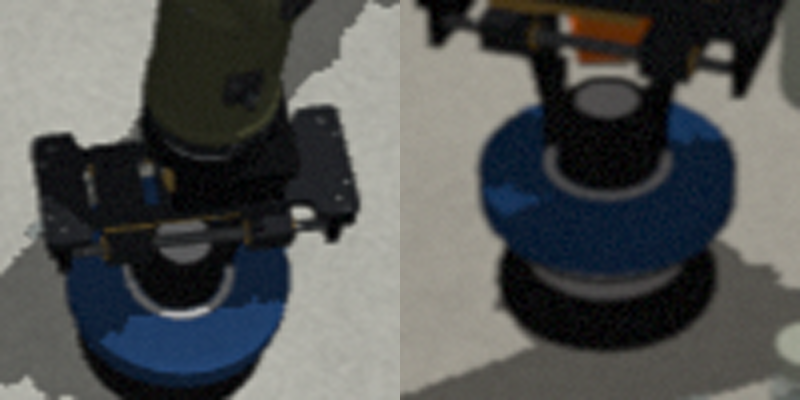

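View pics/wrist5.png

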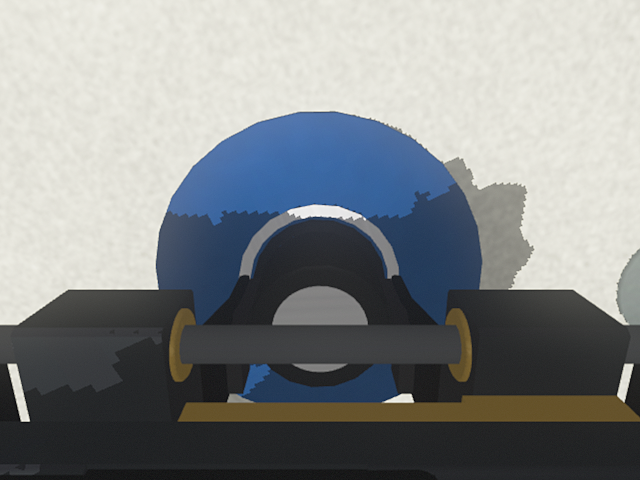

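```bash

python3 -m pendant '{"xyz":[[-0.0003,0,0],[0,0,0]],"turn":[-0.09,0]}'; python3 st.py
python3 -m pendant '{"xyz":[[-0.0003,0,0],[0,0,0]],"turn":[-0.09,0]}'; python3 st.py
```

```text
time_s: 27.45
tool_pos: [0.4758, 0.1251, 0.101]
tool_rot: [28.8, 89.0, -91.7]
force: [-4.2, 0.1, 2.6]
grip_width: 0.0492
phi -30.5 xdown [-6.000e-04 -1.830e-02 -9.998e-01] z [0.4758 0.1251 0.101 ] q7 -47.6 F [-4.2  0.1  2.6] T [-0.65  0.05 -0.32] v 1.2
time_s: 27.7
tool_pos: [0.4756, 0.1252, 0.1009]
tool_rot: [29.8, 88.9, -95.7]
force: [-4.1, -0.1, 2.3]
grip_width: 0.0492
phi -35.4 xdown [-0.0019 -0.0187 -0.9998] z [0.4756 0.1252 0.1009] q7 -52.5 F [-4.1 -0.1  2.3] T [-0.64  0.05 -0.45] v 1.5
```

```bash

python3 -m pendant '{"xyz":[[0,0,0],[0,0,0]],"turn":[-0.1,0]}'; python3 st.py
python3 -m pendant '{"xyz":[[0,0,0],[0,0,0]],"turn":[-0.1,0]}'; python3 st.py
```

```text
time_s: 27.95
tool_pos: [0.4754, 0.1253, 0.1008]
tool_rot: [29.1, 88.9, -101.7]
force: [-4.0, 1.3, 2.8]
grip_width: 0.0494
phi -40.8 xdown [-0.004  -0.0192 -0.9998] z [0.4754 0.1253 0.1008] q7 -57.9 F [-4.   1.3  2.8] T [-0.86 -0.04 -0.08] v 2.2
time_s: 28.2
tool_pos: [0.4748, 0.1254, 0.1005]
tool_rot: [26.4, 88.8, -109.8]
force: [-2.4, 1.4, 0.0]
grip_width: 0.0489
phi -46.1 xdown [-0.007  -0.0194 -0.9998] z [0.4748 0.1254 0.1005] q7 -63.1 F [-2.4  1.4  0. ] T [-0.25  0.62  0.62] v 3.3
```

```bash

python3 -m pendant '{"xyz":[[0,0,0],[0,0,0]],"turn":[-0.08,0]}'; python3 st.py
python3 - <<'E'
from h import *
for c in ['scene','side','wrist']: save(read_camera(c),c+'6.png')
b=cv2.imread('pics/side6.png');a=cv2.imread('pics/scene6.png')
cv2.imwrite('pics/s6c.png',np.hstack([cv2.resize(a[210:310,310:410],(400,400),interpolation=2),cv2.resize(b[160:260,245:345],(400,400),interpolation=2)]))
E
```

```text
time_s: 28.45
tool_pos: [0.4747, 0.1255, 0.1003]
tool_rot: [24.1, 88.9, -116.3]
force: [-3.0, -0.0, 1.6]
grip_width: 0.0491
phi -50.4 xdown [-0.0089 -0.018  -0.9998] z [0.4747 0.1255 0.1003] q7 -67.2 F [-3.  -0.   1.6] T [-0.43  0.33 -0.07] v 2.0
```

View pics/wrist6.png

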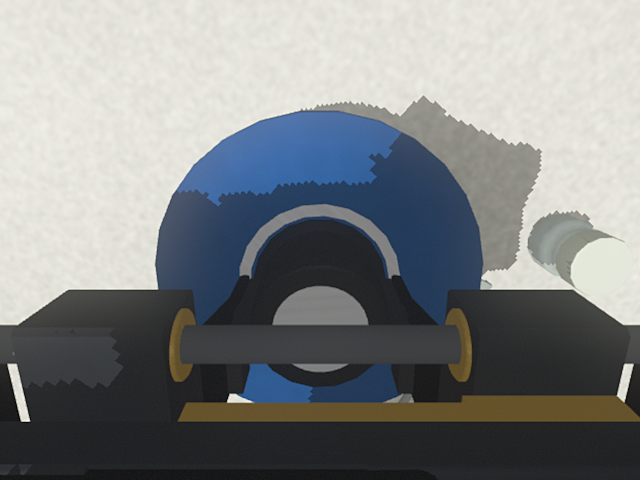

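View pics/s6c.png

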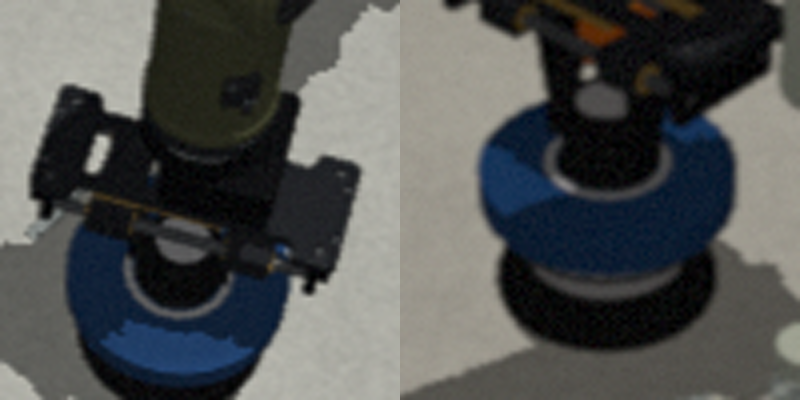

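```bash

python3 -m pendant '{"xyz":[[0,0,0],[0,0,0],[0,0,0],[0,0,0],[0,0,0],[0,0,0]],"turn":[0,0,0,0,0,0]}' 1; python3 st.py
python3 -m pendant '{"xyz":[[0,0,0.01],[0,0,0.02],[0,0,0.03],[0,0,0.03],[0,0,0.03],[0,0,0],[0,0,0]],"turn":[0,0,0,0,0,0,0]}'; python3 st.py
python3 - <<'E'
from h import *
for c in ['scene','side','wrist']: save(read_camera(c),c+'7.png')
for n in ['knob','knob_grip','lid_seat','lid']:
    for c in ['side','scene','wrist']:
        for d in pinpoint(c,n)[:4]:
            w=toW(c,d['at'])
            if abs(w[1]-.13)<.05 and abs(w[0]-.477)<.05: print(n,c,round(d['score'],2),w.round(4))
E
```

```text
time_s: 29.35
tool_pos: [0.4768, 0.1251, 0.1007]
tool_rot: [34.5, 89.0, -105.9]
force: [0.1, 0.2, 0.3]
grip_width: 0.0862
phi -50.5 xdown [-0.0049 -0.017  -0.9998] z [0.4768 0.1251 0.1007] q7 -67.1 F [0.1 0.2 0.3] T [-0.03  0.11  0.03] v 0.1
time_s: 30.22
tool_pos: [0.4765, 0.1248, 0.2274]
tool_rot: [39.7, 89.1, -100.8]
force: [-0.3, 0.4, -0.5]
grip_width: 0.0872
phi -50.5 xdown [-0.0031 -0.016  -0.9999] z [0.4765 0.1248 0.2274] q7 -69.4 F [-0.3  0.4 -0.5] T [-0.04  0.14  0.02] v 1.0
knob side 0.88 [0.4774 0.1297 0.0872]
knob scene 0.76 [0.4718 0.1288 0.0899]
knob wrist 0.56 [0.4755 0.1245 0.0904]
knob_grip side 0.73 [0.4802 0.1274 0.1139]
knob_grip scene 0.79 [0.4753 0.1251 0.1153]
knob_grip wrist 0.71 [0.4813 0.1235 0.1142]
lid_seat side 0.82 [0.4757 0.1296 0.0827]
lid_seat scene 0.68 [0.4779 0.1305 0.0874]
lid_seat scene 0.49 [0.4735 0.1292 0.0889]
lid side 0.86 [0.4783 0.124  0.0665]
lid scene 0.94 [0.4739 0.1269 0.0642]
lid wrist 0.71 [0.4805 0.1263 0.0667]
```

View pics/scene7.png

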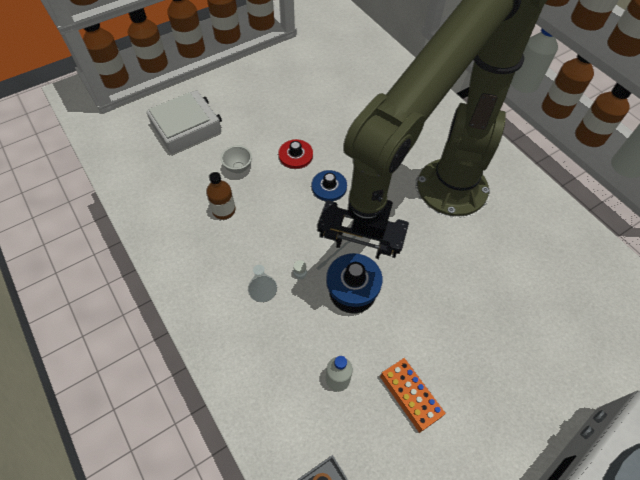

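View pics/side7.png

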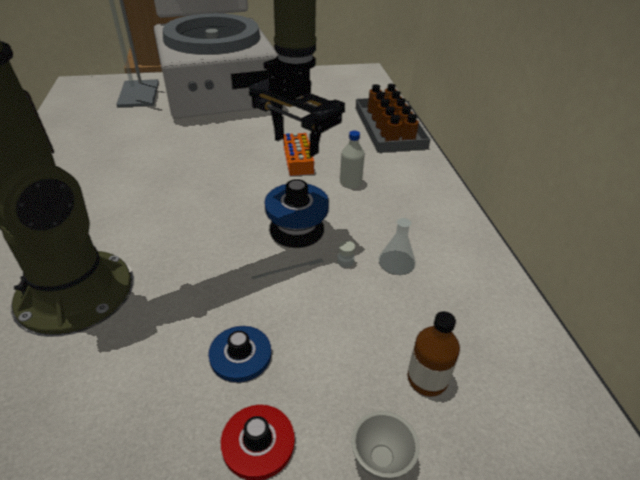

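View pics/wrist7.png

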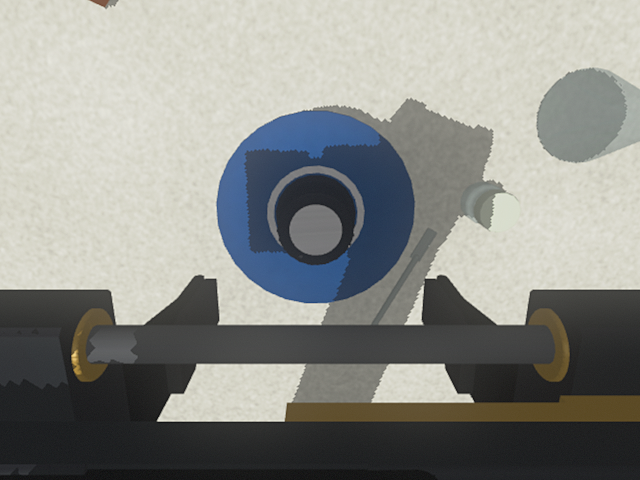

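```bash
python3 -c "
from h import *
print(sign_off())"
```

```text
the job is handed in; nothing more can be done
None
```

I closed the rotor with the large blue lid and handed the job in at about 30 s of the 72 s allowed. The lid sits squarely on the rim and the knob is home and tight.

- **Lid:** I gripped it by the knob and lowered it slowly, with no bang. The lid's weight came off the hand when it seated.
- **Turning back:** With a light press, mostly 2–4 N (highest reading 6 N), I turned the knob about 120° anticlockwise. It climbed about 4 mm, then the pressing force vanished and the knob followed down about 4 mm into the thread start.
- **Running in:** I ran it clockwise along the thread pitch until the height stopped falling, about 7 mm lower. I went on until the torque rose to about 0.6 N m and the fingers slipped on the knob. That was about 215° of hand turn after the drop, more than the 185° expected. I put the extra down to slip but did not measure it.
- **Last checks:** After letting go and backing off, the forces read about zero. The networks put the knob foot at 87–90 mm (89 expected) and the knob grip point at 114–115 mm (113 expected). They put the lid origin at 64–67 mm (65.5 expected). In the pictures the lid is level with no gap under the knob, and nothing else on the bench appears to have moved.

**What disagreed:**
- I held the knob about 3 mm off centre across the pads, which the wrist camera did not show.
- Because of that, the hand swung in a small circle while turning. The tool tilted by up to 1.4° and pushed sideways with up to about 6 N.

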